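Clamp glued film cartons in an archive's bench press

TASK

The newly glued film cartons have to be held in the bench press until their glue sets. The wooden cradle sits in the press the wrong way round: lift it clear, turn it half a turn and seat it back in its pocket with the back board next to the fixed jaw, then lay every carton flat on the cradle's plate in one row along the press, each lying squarely across it and in the middle of its width (any long side may be up). Then turn the crank until the sliding jaw holds the row tight, and leave the glue, card tray and brush where they are.

Things in the scene. Friction and masses are not known exactly. Their poses are not given: they have to be found in the camera images.
- press: grey steel bench press (long vise), bolted down; origin on the bench under the middle of its pocket. Long axis y: fixed jaw at -y (120 mm wide in x, y -137.5 to -97.5 mm, 66 mm high), sliding jaw, then gear housing with crank at +y (90 mm wide, y 155 to 190 mm, 155 mm high)
- cradle: wooden L-shaped insert, about 0.25 kg: base plate 80 (x) x 190 (y) x 14 mm thick, upright back board 22 mm thick across its -y end (y -95 to -73 mm). Origin at the centre of the plate's underside, z up. Starts seated in the pocket, board at the crank end; when right, its axes run along the press's, board at the fixed jaw. Up to 4 cartons lie on the plate, between board and sliding jaw
- tab (a point): centre of the top of the cradle's grip tab: the back board is 80 mm wide up to 44 mm above the cradle's underside, then narrows to this tab, 50 mm wide (cradle x) and 22 mm thick (y), top 81 mm above the underside; 84 mm from the cradle's origin towards its -y
- jaw: sliding jaw: steel block 100 mm wide in x (119 mm with side guides), 25 mm thick in y, from 48 to 75 mm above the bench, so it passes over the cradle's plate. Axes as the press's; origin at bench level below its clamping face, which looks to the fixed jaw. Fully open the face is at press y = +125 mm; it starts up to 17 mm short of that
- crank (a joint): crank angle, rad, 0 to 26, starts 0 to 3; grows clockwise seen from the handle end (looking to the press's -y), closing the jaw 5.4 mm per rad (34 mm a turn). At 0 the arm points up, at a quarter turn to the press's -x. Takes about 4 N at the handle to turn, stays where left and keeps the jaw's pressure; 10 to 15 N at the handle clamps the row tight
- knob (a point): middle of the crank handle: a black cylinder, 24 mm diameter, 76 mm long, spinning freely, parallel to the press's y axis, from press y 208 to 284 mm (this point: 256 mm). It circles at 55 mm radius round the crank axis, which is at press x = 0, 115 mm above the bench; crank arm at y 196 to 206 mm
- carton1: grey-board film carton, a closed rigid box 64 mm long (its x axis, slightly wider lid at +x) and 38 x 38 mm in section (y, z), about 0.12 kg; starts lying on the bench; origin at its centre. Any of the four long sides may be up. Two to four cartons are there; an absent one reads None
- carton2: grey-board film carton, a closed rigid box 64 mm long (its x axis, slightly wider lid at +x) and 38 x 38 mm in section (y, z), about 0.12 kg; starts lying on the bench; origin at its centre. Any of the four long sides may be up. Two to four cartons are there; an absent one reads None
- carton3: grey-board film carton, a closed rigid box 64 mm long (its x axis, slightly wider lid at +x) and 38 x 38 mm in section (y, z), about 0.12 kg; starts lying on the bench; origin at its centre. Any of the four long sides may be up. Two to four cartons are there; an absent one reads None
- carton4: grey-board film carton, a closed rigid box 64 mm long (its x axis, slightly wider lid at +x) and 38 x 38 mm in section (y, z), about 0.12 kg; starts lying on the bench; origin at its centre. Any of the four long sides may be up. Two to four cartons are there; an absent one reads None
- glue: bystander: white glue jar, 64 mm across, 110 mm tall, standing beyond the press; origin at the centre of its underside
- cardbox: bystander: open cardboard tray 110 x 160 x 70 mm, standing beyond the press; origin at the centre of its underside
- brush: bystander: brush lying on the bench to the left of the press; origin under its middle
- pocket (a point): centre of the pocket's floor, 30 mm above the press's origin. The pocket is 85 mm (press x) by 195 mm (press y), its rim 12 mm above its floor; the fixed jaw is its -y end. The cradle fits it either way round with 2.5 mm play a side
Not all that is in view belongs to the job. Leave any pink look-alike of the carton1 alone. What is shaped like the carton4 but green is not meant.

How it is judged:
By the outcome, as a careful person would: the job done as asked, in the order asked, and still so for the second after the job is handed in, with the robot touching nothing.
Of carton1, carton2, carton3, carton4 only 2 to 4 are there at a start; the rules pass over those that are not, and their reading is None.
At some moment in a run one of carton1, carton2, carton3, carton4 may be knocked a few centimetres aside while the robot is not near it.
It also fails if it takes over 210 s, if anything falls off the work surface, if the arm or the gripper's body presses on something with over 40 N, if the wrist force passes 120 N, or if a joint passes its speed limit or range.

ROBOT

A 6-joint arm with a two-finger parallel gripper is mounted at the origin on the work surface. World frame = base frame: x ahead of the robot, y to its left, z up, the work surface at z = 0. Lengths are in m, angles in rad, forces in N, time in s.
With the tool pointing down it reaches from about 0.35 to 0.975 m from the base axis. Payload 4.9 kg.
Tool frame: the origin (TCP) lies at the very end of the fingers, on their centre line; the grasp point (between the pads) lies r.grasp_offset behind it (r.grasp_offset is the distance from the TCP to the grasp point, in m); z points along the fingers, x is the direction in which the jaws open and shut, and the axes are right-handed (so a half turn about z gives the same grasp; the last joint's range is limited). The gripper opens to 85 mm and grips with 20 to 120 N. Pads are 22 mm wide; open, the fingers measure 114 mm over their backs; the gripper's body (76 mm by 85 mm) begins 54 mm behind the grasp point. The pads swing forward as they close: fully open they stand 13 mm farther back than shut.
Start: joints at [-1.374, 0.053, 1.613, -0, 1.476, -0.119], TCP at [0.194, -0.594, 0.211] pointing down, gripper open.
Joint ranges: [-3.01, 3.01], [-1.01, 2.22], [0.06, 2.58], [-1.02, 4.17], [0.09, 2.62], [-3.14, 3.14]. Speed limits (rad/s): [2.57, 2.57, 3.14, 3.14, 3.14, 3.14].

INTERFACE

Orientations are given as a 3x3 rotation matrix whose columns are the frame's x, y, z axes.
In Python, from bench import r gives the robot as it stands. The module is installed in compiled form; this text tells all that it offers.
- The arm moves only by the tool move_arm, never from a script. Its argument "steps" is a list of rows, each an object with "dr": the turn, a rotation vector about the tool's x, y, z in degrees, a list of three; "dp": the shift along the tool's x, y, z in cm, a list of three; "jaw": the opening, from -1 (shut) to 1 (fully open), so that 0 is half open. In form: [{"dr": [ax, ay, az], "dp": [x, y, z], "jaw": jaw}, ...]. A call has 1 to 10 rows; each row shifts and turns the commanded pose from where the row before left it, along the tool's axes as they then stand; what a row does not reach is not made up. A row lasts 1/8 s, in which the tool goes at most 62.5 mm and 10.7 degrees, less where a joint would pass 70% of its speed; a pose out of reach is approached as far as the arm can. A call is refused whole if a number of a shift passes 6.25 or a number of a turn 10.7, either way. A call with a gripper value outside its range is refused whole. The fingers move at their own pace and stop on an object; "squeeze" is the grip in N (left out, the last holds). Time passes only in rows, so rows that do not move let the fingers close. It gives the time, the measured TCP pose, the force and the opening at its end, in the units of the state.
- r.get_state(): the state, without advancing time (a new reading comes with each control period).
- r.read_camera(name): name is "scene" or "top" or "wrist"; returns (picture, depth): 420x560x3 uint8, red, green, blue; 420x560 float32, m along the optical axis (not along the pixel's ray), 0 where there is no reading.
- r.camera_params(name): a dict with "fovy" (degrees; the focal length in pixels is half the picture's height over the tangent of half this angle, whatever the lens; pixels are square), "cx", "cy" (the principal point, pixels), "world_from_camera" (4x4, takes a point from camera to world coordinates); the wrist camera has in their place "hand_eye" (4x4, takes a point from camera to tool coordinates, whose origin is the TCP and whose axes are the tool frame's). Camera axes: x right, y down, z forward; pixel columns grow to the right and rows downward; lengths in m; the calibration is good to about 2 mm. The wrist camera is an equidistant fisheye: a pixel r from the principal point sees the ray r / f radians off the axis. A picture is of the moment at which its call begins: read the wrist's pose just before it. camera_params takes no time and is no camera call.
- r.finish_job(): hands the job in, once; it reports no verdict.
Trained networks look in the newest picture that a camera, given by its name, has taken for a name from the list of things; names that differ only in an ending like _2 or _b are one class to them, and where a whole thing is asked for, a point or a joint stands for the part that bears it (a point fixed in the world has none). Each returns a list of dicts, best first, with "p" (0 to 1); they miss things now and then, are a little off and sometimes report something else, mostly with a low value. They report only what shows in the picture. A call takes as long as a camera call. They do not tell look-alikes from the thing itself.
- r.spot_in(camera, name): "extent" ([left, top, width, height] in pixels, round what is visible of it).
The state is a dict: "time_s": time; "q": joint angles; "joint_velocities": joint speeds; "joint_torque": joint torques, N m; "tool_pos": TCP position; "orientation": TCP orientation; "contact_force": force on the tool from outside, world axes, zero at the start; "moment": the same for the moment, N m; "width": opening from 0.0 (shut) to 1.0 (fully open).
Only numpy, scipy, OpenCV 4.12 (cv2) and the standard library are available. Lean on these libraries where they do the work, as an engineer would, in place of code of your own. Each camera call takes 0.05 s, during which the arm holds its last target. There are 200 camera calls.

## Working session

There is one attempt and no reset: what is moved stays moved. The work goes in short steps, Python scripts to look and compute and a tool call to move; the robot and the scene stay as the last step left them, time stands still between calls to the robot, and variables do not carry over. Pictures are saved under pics/ and viewed, about 12 in all and at most 16, crops included, and the job is handed in when it is done.

Besides the shell and the picture viewer there is one more tool, called after "Request:" by a JSON object that holds its "fn" and its "kwargs". move_arm: Moves the arm, as the interface text tells. Its arguments: {"type":"object","properties":{"steps":{"type":"array"},"squeeze":{"type":"number"}},"required":["steps"]}

```bash
mkdir -p pics; cat > h.py <<'E'
import numpy as np, cv2, os
from bench import r
def shot(cam,fn=None):
    im,d=r.read_camera(cam)
    if fn: cv2.imwrite('pics/'+fn,cv2.cvtColor(im,cv2.COLOR_RGB2BGR))
    return im,d
def fpx(cam,H=420):
    p=r.camera_params(cam); return H/2/np.tan(np.radians(p['fovy'])/2),p
def cloud(cam,d):
    f,p=fpx(cam); v,u=np.mgrid[0:d.shape[0],0:d.shape[1]].astype(float)
    x=(u-p['cx'])/f; y=(v-p['cy'])/f
    if 'hand_eye' in p:
        rr=np.hypot(x,y)+1e-9; t=np.tan(np.minimum(rr,1.5))/rr; x=x*t;y=y*t
        s=r.get_state(); T=np.eye(4); T[:3,:3]=np.array(s['orientation']); T[:3,3]=s['tool_pos']
        T=T@np.array(p['hand_eye'])
    else: T=np.array(p['world_from_camera'])
    P=np.stack([x*d,y*d,d,np.ones_like(d)],-1)@T.T
    P=P[...,:3]; P[d<=0]=np.nan
    return P
def st():
    s=r.get_state(); print('t',round(s['time_s'],2),'tcp',np.round(s['tool_pos'],4),'w',round(s['width'],3),'F',np.round(s['contact_force'],1)); print(np.round(s['orientation'],3)); print('q',np.round(s['q'],3)); return s
E
python3 - <<'E'
from h import *
st(); print(r.grasp_offset)
for c in ['top','scene']:
    im,d=shot(c,c+'0.png'); f,p=fpx(c); print(c,f,np.round(p['world_from_camera'],3).tolist(),p['cx'],p['cy'])
    np.save(c+'0.npy',cloud(c,d)); P=np.load(c+'0.npy')
    for n in ['press','cradle','tab','jaw','knob','carton1','glue','cardbox','brush']:
        for o in r.spot_in(c,n)[:6]:
            e=o['extent']; u,v=int(e[0]+e[2]/2),int(e[1]+e[3]/2)
            print(n,round(o['p'],2),np.round(e).tolist(),np.round(P[min(v,419),min(u,559)],3))
E
```

```text
t 0.0 tcp [ 0.194  -0.5934  0.2096] w 1.0 F [-0.8 -0.6  0.3]
[[ 0.311 -0.951 -0.   ]
 [-0.951 -0.311  0.002]
 [-0.002 -0.    -1.   ]]
q [-1.374  0.053  1.614  0.     1.476 -0.119]
0.0187
top 421.19342651882556 [[-0.024, -0.985, 0.17, 0.374], [-1.0, 0.022, -0.017, 0.003], [0.013, -0.17, -0.985, 1.324], [0.0, 0.0, 0.0, 1.0]] 287.75484376982615 204.42224546638187
cradle 0.75 [234.0, 211.0, 64.0, 32.0] [0.53  0.052 0.045]
cradle 0.53 [360.0, 177.0, 15.0, 24.0] [ 0.64  -0.269  0.037]
cradle 0.22 [217.0, 203.0, 7.0, 41.0] [0.542 0.185 0.073]
tab 0.84 [234.0, 211.0, 62.0, 29.0] [0.53  0.052 0.045]
tab 0.51 [391.0, 232.0, 22.0, 19.0] [ 0.475 -0.364  0.037]
jaw 0.73 [216.0, 202.0, 11.0, 42.0] [0.538 0.181 0.078]
knob 0.81 [161.0, 214.0, 36.0, 13.0] [0.535 0.284 0.18 ]
knob 0.6 [162.0, 202.0, 157.0, 46.0] [0.529 0.121 0.112]
carton1 0.86 [359.0, 239.0, 19.0, 20.0] [ 0.453 -0.262  0.035]
carton1 0.76 [394.0, 181.0, 16.0, 22.0] [ 0.628 -0.378  0.037]
carton1 0.73 [234.0, 209.0, 65.0, 29.0] [0.539 0.049 0.043]
carton1 0.68 [361.0, 177.0, 13.0, 24.0] [ 0.643 -0.268  0.039]
carton1 0.67 [394.0, 233
[... 958 characters left out ...]
, 78.0] [0.54  0.117 0.08 ]
knob 0.74 [369.0, 180.0, 34.0, 23.0] [ 0.292  0.42  -0.004]
carton1 0.96 [128.0, 264.0, 25.0, 28.0] [ 0.653 -0.379  0.036]
carton1 0.87 [176.0, 262.0, 20.0, 31.0] [ 0.671 -0.271  0.034]
carton1 0.76 [143.0, 227.0, 16.0, 26.0] [ 0.501 -0.367  0.036]
carton1 0.72 [179.0, 222.0, 22.0, 27.0] [ 0.497 -0.263  0.034]
carton1 0.68 [100.0, 231.0, 30.0, 23.0] [ 0.488 -0.462  0.028]
carton1 0.64 [211.0, 211.0, 23.0, 18.0] [ 0.434 -0.168  0.035]
glue 0.8 [228.0, 247.0, 27.0, 50.0] [ 0.727 -0.14   0.079]
glue 0.53 [243.0, 181.0, 164.0, 77.0] [0.53  0.118 0.067]
cardbox 0.75 [282.0, 249.0, 73.0, 56.0] [0.689 0.057 0.003]
brush 0.71 [388.0, 218.0, 70.0, 16.0] [0.546 0.423 0.018]
```

```bash
python3 - <<'E'
import cv2
im=cv2.imread('pics/top0.png')
cv2.imwrite('pics/topc.png',cv2.resize(im[140:300,110:450],None,fx=2.3,fy=2.3,interpolation=cv2.INTER_CUBIC))
E
```

```text
(no output)
```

View pics/topc.png

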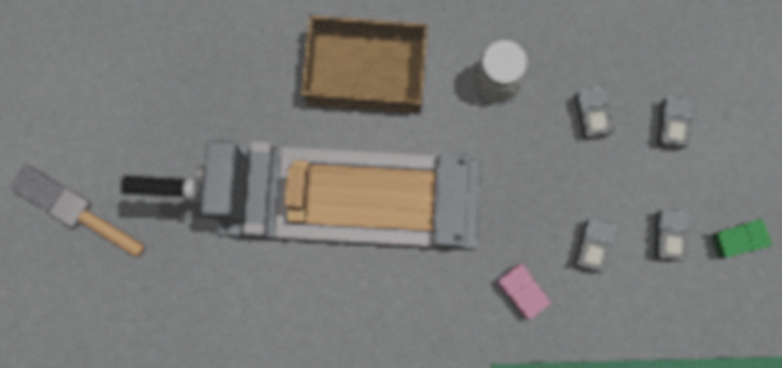

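View pics/scene0.png

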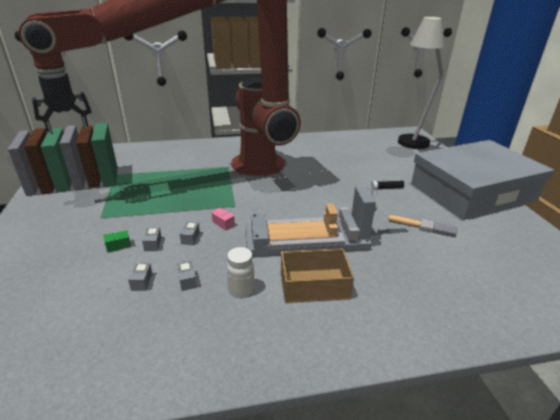

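```bash
python3 - <<'E'
from h import *
P=np.load('top0.npy'); z=P[...,2]
def blob(zl,zh,xr,yr):
    m=(z>zl)&(z<zh)&(P[...,0]>xr[0])&(P[...,0]<xr[1])&(P[...,1]>yr[0])&(P[...,1]<yr[1])
    n,l,s,c=cv2.connectedComponentsWithStats(m.astype(np.uint8))
    for i in range(1,n):
        if s[i,4]<25: continue
        Q=P[l==i]; (cx,cy),(w,h),a=cv2.minAreaRect((Q[:,:2]*1000).astype(np.float32))
        print('n',s[i,4],'px',np.round(c[i]),'c',round(cx,1),round(cy,1),'size',round(w,1),round(h,1),'ang',round(a,1),'z',np.round(np.median(Q[:,2]),4))
print('cartons');blob(.025,.06,(.3,.8),(-.5,-.12))
print('press hi');blob(.14,.2,(.4,.7),(-.15,.35))
print('fixed jaw');blob(.055,.09,(.4,.65),(-.15,0))
print('mid');blob(.06,.12,(.4,.65),(0,.35))
print('tab');blob(.1,.13,(.4,.65),(0,.2))
E
```

```text
cartons
n 38 px [326. 181.] c 667.9 -143.7 size 44.1 9.9 ang 89.7 z 0.0438
n 258 px [368. 188.] c 642.5 -272.2 size 64.1 38.7 ang 6.4 z 0.0378
n 262 px [404. 192.] c 627.1 -383.9 size 39.3 64.4 ang 77.5 z 0.0375
n 279 px [402. 242.] c 472.9 -368.3 size 39.4 63.8 ang 82.9 z 0.0379
n 272 px [369. 246.] c 460.9 -263.9 size 37.5 65.0 ang 71.3 z 0.0378
n 268 px [433. 243.] c 466.2 -462.2 size 37.4 66.7 ang 12.7 z 0.0378
n 265 px [337. 266.] c 402.5 -165.5 size 63.7 37.7 ang 35.5 z 0.0383
press hi
n 426 px [205. 217.] c 546.4 216.7 size 35.5 90.3 ang 85.3 z 0.1551
n 300 px [179. 221.] c 534.0 284.2 size 88.0 28.4 ang 89.4 z 0.1773
fixed jaw
n 539 px [306. 226.] c 523.8 -71.6 size 40.7 119.8 ang 85.6 z 0.0664
mid
n 359 px [222. 222.] c 543.3 180.2 size 25.9 118.4 ang 85.6 z 0.0754
n 118 px [213. 223.] c 539.6 202.5 size 27.4 92.1 ang 67.0 z 0.0908
n 230 px [239. 223.] c 537.7 128.5 size 22.3 78.6 ang 86.0 z 0.1078
tab
n 131 px [238. 221.] c 538.4 128.5 size 22.2 48.1 ang 85.8 z 0.1113
```

Request:
{"fn": "move_arm", "kwargs": {"steps": [{"dr":[0,0,7.5],"dp":[0,0,-2],"jaw":1},{"dr":[0,0,7.5],"dp":[0,0,-2],"jaw":1},{"dr":[0,0,7.5],"dp":[0,0,-2],"jaw":1},{"dr":[0,0,0],"dp":[-5.06,-2.22,-1],"jaw":1},{"dr":[0,0,0],"dp":[-5.06,-2.22,-1],"jaw":1},{"dr":[0,0,0],"dp":[-5.06,-2.22,-1],"jaw":1},{"dr":[0,0,0],"dp":[-5.06,-2.22,-1],"jaw":1},{"dr":[0,0,0],"dp":[-5.06,-2.22,-1],"jaw":1},{"dr":[0,0,0],"dp":[-5.06,-2.22,-1],"jaw":1},{"dr":[0,0,0],"dp":[-5.06,-2.22,-1],"jaw":1}]}}

```text
time_s: 2.25
tool_pos: [0.3768, -0.2512, 0.3414]
orientation: [[-0.077, -0.997, 0.001], [-0.997, 0.077, -0.001], [0.001, -0.001, -1.0]]
contact_force: [1.6, 0.1, -0.2]
width: 1.003
```

Request:
{"fn": "move_arm", "kwargs": {"steps": [{"dr":[0,0,0],"dp":[-5.06,-2.22,-1],"jaw":1},{"dr":[0,0,0],"dp":[-5.06,-2.22,-1],"jaw":1},{"dr":[0,0,0],"dp":[-5.06,-2.22,-1],"jaw":1},{"dr":[0,0,0],"dp":[-5.06,-2.22,-1],"jaw":1},{"dr":[0,0,0],"dp":[-5.06,-2.22,-1],"jaw":1},{"dr":[0,0,0],"dp":[-5.06,-2.22,-1],"jaw":1},{"dr":[0,0,0],"dp":[0,0,0],"jaw":1},{"dr":[0,0,0],"dp":[0,0,0],"jaw":1}]}}

```text
time_s: 3.25
tool_pos: [0.5322, 0.0394, 0.4006]
orientation: [[-0.077, -0.997, -0.001], [-0.997, 0.077, -0.0], [0.0, 0.001, -1.0]]
contact_force: [0.2, 0.6, -0.9]
width: 1.0
```

```bash
cat >> h.py <<'E'
def blob(P,zl,zh,xr,yr,nmin=60):
    z=P[...,2]
    m=(z>zl)&(z<zh)&(P[...,0]>xr[0])&(P[...,0]<xr[1])&(P[...,1]>yr[0])&(P[...,1]<yr[1])
    n,l,s,c=cv2.connectedComponentsWithStats(m.astype(np.uint8))
    for i in range(1,n):
        if s[i,4]<nmin: continue
        Q=P[l==i]; (cx,cy),(w,h),a=cv2.minAreaRect((Q[:,:2]*1000).astype(np.float32))
        print('n',s[i,4],'px',np.round(c[i]),'c',round(cx,1),round(cy,1),'size',round(w,1),round(h,1),'ang',round(a,1),'z',np.round(np.median(Q[:,2]),4))
E
python3 - <<'E'
from h import *
st(); im,d=shot('wrist','w1.png'); P=cloud('wrist',d); np.save('w1.npy',P)
f,p=fpx('wrist');print(f,np.round(p['hand_eye'],3).tolist())
print('press hi');blob(P,.145,.2,(.4,.7),(-.15,.35))
print('fixed jaw');blob(P,.058,.075,(.4,.65),(-.15,0))
print('jaw');blob(P,.07,.082,(.4,.65),(0.12,.35))
print('tab');blob(P,.105,.12,(.4,.65),(0,.2))
E
```

```text
t 3.25 tcp [0.5322 0.0394 0.4006] w 1.0 F [ 0.2  0.6 -0.9]
[[-0.077 -0.997 -0.001]
 [-0.997  0.077 -0.   ]
 [ 0.     0.001 -1.   ]]
q [-0.065 -0.206  1.547 -0.     1.8    1.582]
325.19226210127806 [[1.0, -0.0, 0.001, 0.0], [-0.0, 0.946, 0.324, -0.084], [-0.001, -0.324, 0.946, -0.163], [0.0, 0.0, 0.0, 1.0]]
press hi
n 1574 px [150. 170.] c 547.5 215.1 size 35.4 90.2 ang 85.0 z 0.1542
n 1050 px [108. 186.] c 538.5 283.8 size 89.8 28.0 ang 84.4 z 0.1761
fixed jaw
n 1872 px [350. 157.] c 524.8 -72.7 size 42.0 118.2 ang 85.7 z 0.0657
jaw
n 1175 px [190. 159.] c 544.5 179.0 size 26.5 118.8 ang 85.0 z 0.0745
n 147 px [177. 157.] c 549.6 199.0 size 90.5 19.7 ang 8.9 z 0.0759
n 109 px [220. 139.] c 571.8 127.9 size 15.0 16.2 ang 88.2 z 0.0736
tab
n 157 px [169. 156.] c 555.7 197.3 size 4.2 69.1 ang 88.8 z 0.1121
n 528 px [218. 164.] c 538.7 127.2 size 22.4 50.4 ang 85.6 z 0.1105
```

View pics/w1.png

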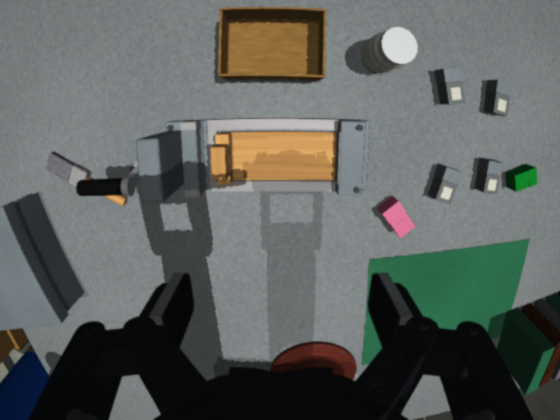

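Request:
{"fn": "move_arm", "kwargs": {"steps": [{"dr":[0,0,0],"dp":[-4.43,0.02,2.8],"jaw":0.2},{"dr":[0,0,0],"dp":[-4.44,0.03,3],"jaw":0.2},{"dr":[0,0,0],"dp":[0,0,5],"jaw":0.2},{"dr":[0,0,0],"dp":[0,0,5],"jaw":0.2},{"dr":[0,0,0],"dp":[0,0,5],"jaw":0.2},{"dr":[0,0,0],"dp":[0,0,4],"jaw":0.2},{"dr":[0,0,0],"dp":[0,0,0],"jaw":0.2}]}}

```text
time_s: 4.18
tool_pos: [0.5356, 0.1263, 0.1486]
orientation: [[-0.079, -0.997, -0.008], [-0.997, 0.079, -0.001], [0.002, 0.008, -1.0]]
contact_force: [0.1, -0.7, 0.2]
width: 0.602
```

```bash
python3 - <<'E'
from h import *
st(); im,d=shot('wrist','w2.png'); P=cloud('wrist',d)
print('tab');blob(P,.1,.12,(.5,.58),(0.1,.16))
E
```

```text
t 4.17 tcp [0.5356 0.1263 0.1486] w 0.602 F [ 0.1 -0.7  0.2]
[[-0.079 -0.997 -0.008]
 [-0.997  0.079 -0.001]
 [ 0.002  0.008 -1.   ]]
q [ 0.097 -0.073  1.843 -0.     1.38   1.747]
tab
n 2404 px [276. 222.] c 542.2 128.7 size 22.0 50.2 ang 85.3 z 0.1138
```

View pics/w2.png

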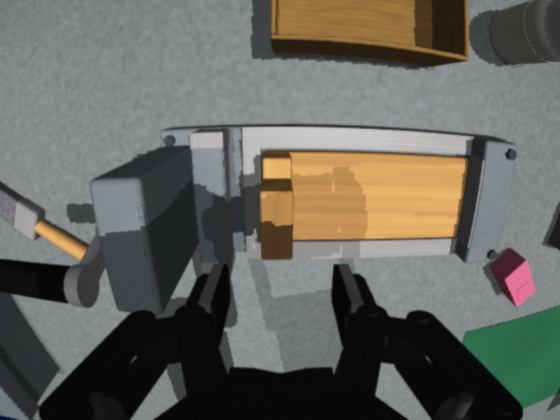

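Request:
{"fn": "move_arm", "kwargs": {"steps": [{"dr":[0,0,0],"dp":[0,0,0],"jaw":0.2},{"dr":[0,0,0],"dp":[0,0,0],"jaw":0.2},{"dr":[0,0,0],"dp":[0,0,0],"jaw":0.2}]}}

```text
time_s: 4.6
tool_pos: [0.5396, 0.1282, 0.1544]
orientation: [[-0.077, -0.997, 0.003], [-0.997, 0.077, 0.0], [-0.0, -0.003, -1.0]]
contact_force: [-0.2, -0.8, -0.4]
width: 0.599
```

```bash
python3 - <<'E'
from h import *
st(); im,d=shot('wrist'); P=cloud('wrist',d)
print('tab');blob(P,.1,.12,(.5,.58),(0.1,.16))
print('fixed jaw');blob(P,.058,.075,(.4,.65),(-.15,0))
print('jaw');blob(P,.07,.082,(.4,.65),(0.13,.35))
print('press hi');blob(P,.145,.2,(.4,.7),(-.15,.35))
E
```

```text
t 4.6 tcp [0.5396 0.1282 0.1544] w 0.599 F [-0.2 -0.8 -0.4]
[[-0.077 -0.997  0.003]
 [-0.997  0.077  0.   ]
 [-0.    -0.003 -1.   ]]
q [ 0.099 -0.076  1.836  0.     1.379  1.747]
tab
n 2236 px [280. 226.] c 539.3 128.3 size 22.1 50.4 ang 85.6 z 0.1101
fixed jaw
n 4102 px [488. 204.] c 524.4 -71.6 size 42.1 120.0 ang 85.2 z 0.0653
jaw
n 4033 px [215. 201.] c 543.6 180.0 size 25.9 120.1 ang 85.6 z 0.0742
n 515 px [186. 198.] c 550.8 201.3 size 92.7 28.3 ang 14.4 z 0.076
n 196 px [270. 173.] c 571.8 133.2 size 6.3 15.8 ang 86.0 z 0.0731
press hi
n 7078 px [136. 243.] c 547.3 216.3 size 35.4 89.5 ang 85.5 z 0.1539
n 4165 px [ 59. 279.] c 538.4 283.9 size 88.7 29.5 ang 82.7 z 0.1742
n 839 px [216. 284.] c 543.5 154.6 size 22.7 14.1 ang 33.5 z 0.1912
n 841 px [344. 284.] c 539.6 100.3 size 14.2 22.8 ang 46.6 z 0.1915
```

Request:
{"fn": "move_arm", "kwargs": {"steps": [{"dr":[0,0,0],"dp":[0,0,3],"jaw":0.2},{"dr":[0,0,0],"dp":[0,0,3],"jaw":0.2},{"dr":[0,0,0],"dp":[0,0,1.2],"jaw":0.2},{"dr":[0,0,0],"dp":[0,0,0],"jaw":0.2},{"dr":[0,0,0],"dp":[0,0,0],"jaw":0.2},{"dr":[0,0,0],"dp":[0,0,0],"jaw":-1},{"dr":[0,0,0],"dp":[0,0,0],"jaw":-1},{"dr":[0,0,0],"dp":[0,0,0],"jaw":-1},{"dr":[0,0,0],"dp":[0,0,0],"jaw":-1},{"dr":[0,0,0],"dp":[0,0,0],"jaw":-1}], "squeeze": 100}}

```text
time_s: 5.9
tool_pos: [0.5396, 0.1284, 0.0825]
orientation: [[-0.077, -0.997, 0.002], [-0.997, 0.077, 0.001], [-0.001, -0.002, -1.0]]
contact_force: [-1.5, -0.7, 6.0]
width: 0.219
```

Request:
{"fn": "move_arm", "kwargs": {"steps": [{"dr":[0,0,0],"dp":[0,0,0],"jaw":-1},{"dr":[0,0,0],"dp":[0,0,-0.5],"jaw":-1},{"dr":[0,0,0],"dp":[0,0,-0.5],"jaw":-1},{"dr":[0,0,0],"dp":[0,0,-1],"jaw":-1},{"dr":[0,0,0],"dp":[0,0,0],"jaw":-1}]}}

```text
time_s: 6.52
tool_pos: [0.5395, 0.1282, 0.102]
orientation: [[-0.077, -0.997, 0.002], [-0.997, 0.077, 0.0], [-0.0, -0.002, -1.0]]
contact_force: [-0.4, -0.0, -3.1]
width: 0.219
```

Request:
{"fn": "move_arm", "kwargs": {"steps": [{"dr":[0,0,0],"dp":[0,0,-2],"jaw":-1},{"dr":[0,0,0],"dp":[0,0,-3],"jaw":-1},{"dr":[0,0,0],"dp":[0,0,-3],"jaw":-1},{"dr":[0,0,0],"dp":[0,0,-3],"jaw":-1},{"dr":[0,0,0],"dp":[0,0,-2],"jaw":-1},{"dr":[0,0,0],"dp":[4.17,0,0],"jaw":-1},{"dr":[0,0,0],"dp":[4.17,0,0],"jaw":-1},{"dr":[0,0,0],"dp":[4.18,-0.03,0],"jaw":-1},{"dr":[0,0,0],"dp":[4.18,-0.03,0],"jaw":-1},{"dr":[0,0,0],"dp":[0,0,0],"jaw":-1}]}}

```text
time_s: 7.78
tool_pos: [0.5261, -0.0407, 0.231]
orientation: [[-0.081, -0.997, -0.0], [-0.997, 0.081, -0.0], [0.0, 0.0, -1.0]]
contact_force: [0.6, 1.4, -2.8]
width: 0.216
```

Request:
{"fn": "move_arm", "kwargs": {"steps": [{"dr":[0,0,-6],"dp":[0,0,0],"jaw":-1},{"dr":[0,0,-8],"dp":[0,0,0],"jaw":-1},{"dr":[0,0,-8],"dp":[0,0,0],"jaw":-1},{"dr":[0,0,-8],"dp":[0,0,0],"jaw":-1},{"dr":[0,0,-8],"dp":[0,0,0],"jaw":-1},{"dr":[0,0,-8],"dp":[0,0,0],"jaw":-1},{"dr":[0,0,-8],"dp":[0,0,0],"jaw":-1},{"dr":[0,0,-8],"dp":[0,0,0],"jaw":-1},{"dr":[0,0,-8],"dp":[0,0,0],"jaw":-1},{"dr":[0,0,-8],"dp":[0,0,0],"jaw":-1}]}}

```text
time_s: 9.02
tool_pos: [0.5262, -0.0374, 0.2308]
orientation: [[0.961, -0.277, -0.001], [-0.277, -0.961, 0.0], [-0.001, -0.0, -1.0]]
contact_force: [-0.4, 0.6, -2.6]
width: 0.218
```

Request:
{"fn": "move_arm", "kwargs": {"steps": [{"dr":[0,0,-8],"dp":[0,0,0],"jaw":-1},{"dr":[0,0,-8],"dp":[0,0,0],"jaw":-1},{"dr":[0,0,-8],"dp":[0,0,0],"jaw":-1},{"dr":[0,0,-8],"dp":[0,0,0],"jaw":-1},{"dr":[0,0,-8],"dp":[0,0,0],"jaw":-1},{"dr":[0,0,-8],"dp":[0,0,0],"jaw":-1},{"dr":[0,0,-8],"dp":[0,0,0],"jaw":-1},{"dr":[0,0,-8],"dp":[0,0,0],"jaw":-1},{"dr":[0,0,-8],"dp":[0,0,0],"jaw":-1},{"dr":[0,0,-8],"dp":[0,0,0],"jaw":-1}]}}

```text
time_s: 10.28
tool_pos: [0.5263, -0.0376, 0.2309]
orientation: [[0.44, 0.898, -0.001], [0.898, -0.44, -0.0], [-0.0, -0.001, -1.0]]
contact_force: [0.1, 0.7, -2.5]
width: 0.215
```

Request:
{"fn": "move_arm", "kwargs": {"steps": [{"dr":[0,0,-8],"dp":[0,0,0],"jaw":-1},{"dr":[0,0,-8],"dp":[0,0,0],"jaw":-1},{"dr":[0,0,-6],"dp":[0,0,0],"jaw":-1},{"dr":[0,0,0],"dp":[0,0,0],"jaw":-1},{"dr":[0,0,0],"dp":[0,0,0],"jaw":-1},{"dr":[0,0,0],"dp":[0,0,0],"jaw":-1}]}}

```text
time_s: 11.02
tool_pos: [0.5265, -0.0383, 0.2309]
orientation: [[0.077, 0.997, -0.0], [0.997, -0.077, -0.0], [-0.0, -0.0, -1.0]]
contact_force: [-0.1, -0.2, -3.4]
width: 0.222
```

```bash
python3 - <<'E'
from h import *
st(); im,d=shot('wrist','w3.png'); P=cloud('wrist',d)
print('plate');blob(P,.15,.235,(.4,.65),(-.06,.2),400)
print('jaw');blob(P,.07,.082,(.4,.65),(0.13,.35))
im,d=shot('top','t3.png'); P=cloud('top',d)
print('top plate');blob(P,.15,.235,(.4,.65),(-.06,.18),100)
print('cartons');blob(P,.025,.06,(.3,.8),(-.5,-.12),100)
E
```

```text
t 11.03 tcp [ 0.5265 -0.0383  0.2309] w 0.222 F [-0.1 -0.2 -3.4]
[[ 0.077  0.997 -0.   ]
 [ 0.997 -0.077 -0.   ]
 [-0.    -0.    -1.   ]]
q [-0.214 -0.193  1.813 -0.     1.522 -1.707]
plate
n 22664 px [391. 221.] c 533.2 44.9 size 190.8 81.0 ang 85.6 z 0.1917
jaw
n 665 px [475. 157.] c 505.1 182.3 size 26.1 41.1 ang 85.3 z 0.0744
n 136 px [489. 164.] c 511.6 203.4 size 10.0 29.0 ang 61.9 z 0.0758
top plate
n 1060 px [248. 218.] c 536.0 89.2 size 101.2 80.9 ang 86.3 z 0.1921
n 316 px [286. 228.] c 509.4 -14.6 size 66.8 43.3 ang 85.7 z 0.1934
cartons
n 257 px [368. 188.] c 642.8 -273.2 size 64.7 38.0 ang 7.6 z 0.0375
n 263 px [404. 193.] c 626.7 -384.2 size 38.4 66.5 ang 79.4 z 0.0378
n 276 px [402. 242.] c 472.6 -368.9 size 39.3 64.1 ang 83.8 z 0.0378
n 269 px [369. 246.] c 461.5 -264.0 size 38.3 64.7 ang 70.2 z 0.0378
n 266 px [433. 243.] c 465.4 -462.1 size 37.8 66.1 ang 14.9 z 0.0382
n 265 px [337. 267.] c 403.0 -165.9 size 63.4 38.1 ang 35.9 z 0.0378
```

View pics/w3.png

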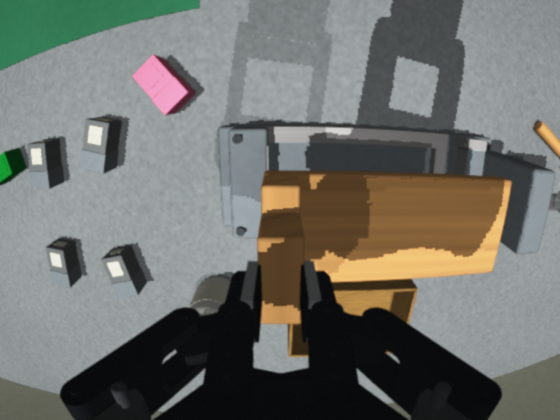

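Request:
{"fn": "move_arm", "kwargs": {"steps": [{"dr":[0,0,0],"dp":[0.06,0.04,2],"jaw":-1},{"dr":[0,0,0],"dp":[0,0,3],"jaw":-1},{"dr":[0,0,0],"dp":[0,0,3],"jaw":-1},{"dr":[0,0,0],"dp":[0,0,3],"jaw":-1},{"dr":[0,0,0],"dp":[0,0,2],"jaw":-1},{"dr":[0,0,0],"dp":[0,0,0],"jaw":-1},{"dr":[0,0,0],"dp":[0,0,0],"jaw":-1},{"dr":[0,0,0],"dp":[0,0,0.5],"jaw":-1},{"dr":[0,0,0],"dp":[0,0,0.3],"jaw":-1},{"dr":[0,0,0],"dp":[0,0,0],"jaw":-1}]}}

```text
time_s: 12.38
tool_pos: [0.5268, -0.0379, 0.0927]
orientation: [[0.077, 0.997, -0.0], [0.997, -0.077, 0.0], [0.0, -0.0, -1.0]]
contact_force: [-0.2, -0.6, -2.8]
width: 0.216
```

Request:
{"fn": "move_arm", "kwargs": {"steps": [{"dr":[0,0,0],"dp":[0,0,0.3],"jaw":-1},{"dr":[0,0,0],"dp":[0,0,0.2],"jaw":-1},{"dr":[0,0,0],"dp":[0,0,0.2],"jaw":-1},{"dr":[0,0,0],"dp":[0,0,0.2],"jaw":-1},{"dr":[0,0,0],"dp":[0,0,0.05],"jaw":-1},{"dr":[0,0,0],"dp":[0,0,0],"jaw":-1}]}}

```text
time_s: 13.12
tool_pos: [0.5269, -0.0379, 0.0833]
orientation: [[0.077, 0.997, -0.0], [0.997, -0.077, 0.0], [0.0, -0.0, -1.0]]
contact_force: [0.2, 0.2, -3.5]
width: 0.217
```

Request:
{"fn": "move_arm", "kwargs": {"steps": [{"dr":[0,0,0],"dp":[0,0,0.1],"jaw":-1},{"dr":[0,0,0],"dp":[0,0,0],"jaw":-1},{"dr":[0,0,0],"dp":[0,0,0],"jaw":0},{"dr":[0,0,0],"dp":[0,0,0],"jaw":0},{"dr":[0,0,0],"dp":[0,0,0],"jaw":0.1},{"dr":[0,0,0],"dp":[0,0,-3],"jaw":0.5},{"dr":[0,0,0],"dp":[0,0,-4],"jaw":0.5},{"dr":[0,0,0],"dp":[0,0,-4],"jaw":0.5},{"dr":[0,0,0],"dp":[0,0,-4],"jaw":0.5},{"dr":[0,0,0],"dp":[0,0,0],"jaw":0.5}]}}

```text
time_s: 14.38
tool_pos: [0.5293, -0.0383, 0.2374]
orientation: [[0.077, 0.997, 0.009], [0.997, -0.077, -0.002], [-0.001, 0.009, -1.0]]
contact_force: [0.3, 1.0, -0.2]
width: 0.748
```

Request:
{"fn": "move_arm", "kwargs": {"steps": [{"dr":[0,0,0],"dp":[-4,0,0],"jaw":0.5},{"dr":[0,0,0],"dp":[-5,0,0],"jaw":0.5},{"dr":[0,0,0],"dp":[-5,0,0],"jaw":0.5},{"dr":[0,0,0],"dp":[-5,0,0],"jaw":0.5},{"dr":[0,0,0],"dp":[0,0,0],"jaw":0.5},{"dr":[0,0,0],"dp":[0,0,0],"jaw":0.5},{"dr":[0,0,0],"dp":[0,0,0],"jaw":0.5}]}}

```text
time_s: 15.25
tool_pos: [0.5124, -0.2261, 0.2319]
orientation: [[0.075, 0.997, -0.0], [0.997, -0.075, 0.001], [0.001, -0.0, -1.0]]
contact_force: [-0.7, -0.2, 0.2]
width: 0.749
```

```bash
python3 - <<'E'
from h import *
st(); im,d=shot('wrist','w4.png'); Pw=cloud('wrist',d)
im,d=shot('top','t4.png'); Pt=cloud('top',d); np.save('t4.npy',Pt)
for P,n in((Pw,60),(Pt,30)):
    print('tab');blob(P,.1,.12,(.45,.62),(-.1,.05),n)
    print('plate');blob(P,.035,.052,(.45,.62),(-.06,.18),n)
    print('cartons');blob(P,.025,.05,(.3,.8),(-.5,-.12),100)
    print('jaw');blob(P,.07,.082,(.4,.65),(0.13,.35))
E
```

```text
t 15.25 tcp [ 0.5124 -0.2261  0.2319] w 0.749 F [-0.7 -0.2  0.2]
[[ 0.075  0.997 -0.   ]
 [ 0.997 -0.075  0.001]
 [ 0.001 -0.    -1.   ]]
q [-0.549 -0.113  1.74   0.     1.515 -2.044]
tab
n 1026 px [462. 197.] c 526.6 -39.6 size 23.5 49.2 ang 85.6 z 0.1104
plate
n 7309 px [500. 181.] c 533.8 48.3 size 220.2 121.2 ang 85.6 z 0.0428
n 158 px [552. 191.] c 542.8 167.8 size 5.4 118.5 ang 86.1 z 0.0499
cartons
n 1958 px [328.  79.] c 403.3 -166.7 size 64.6 38.9 ang 35.8 z 0.0372
n 1898 px [243. 137.] c 462.0 -265.2 size 38.0 64.9 ang 71.2 z 0.0374
n 1719 px [158. 156.] c 473.6 -368.5 size 38.7 64.7 ang 82.5 z 0.0374
n 1318 px [ 93. 160.] c 466.6 -462.6 size 38.6 65.8 ang 14.0 z 0.0375
n 1182 px [168. 270.] c 627.7 -384.1 size 37.6 65.6 ang 78.5 z 0.0374
n 1368 px [252. 279.] c 643.6 -273.9 size 65.3 38.4 ang 6.4 z 0.0373
n 232 px [335. 297.] c 680.1 -167.7 size 8.1 39.8 ang 54.5 z 0.0375
jaw
n 78 px [557. 225.] c 585.1 164.1 size 35.8 9.5 ang 10.4 z 0.0731
tab
n 130 px [295. 224.] c 525.7 -38.2 size 21.6 48.0 ang 84.4 z 0.1113
plate
n 2379 px [262. 225.] c 534.0 53.6 size 212.1 121.2 ang 85.5 z 0.0437
cartons
n 120 px [365. 184.] c 644.7 -271.5 size 59.6 36.1 ang 7.0 z 0.0383
n 266 px [433. 243.] c 466.4 -463.0 size 37.4 67.1 ang 12.6 z 0.0378
n 130 px [334. 262.] c 414.2 -157.7 size 35.9 37.6 ang 36.4 z 0.0379
jaw
n 339 px [221. 222.] c 543.3 180.1 size 25.8 118.3 ang 85.3 z 0.0753
```

View pics/w4.png

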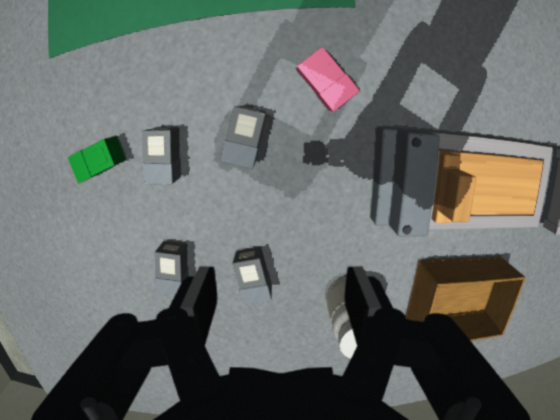

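Request:
{"fn": "move_arm", "kwargs": {"steps": [{"dr":[0,0,10.5],"dp":[0,0,0],"jaw":1},{"dr":[0,0,10.5],"dp":[0,0,0],"jaw":1},{"dr":[0,0,10.5],"dp":[0,0,0],"jaw":1},{"dr":[0,0,10.5],"dp":[0,0,0],"jaw":1},{"dr":[0,0,10.5],"dp":[0,0,0],"jaw":1},{"dr":[0,0,10.5],"dp":[0,0,0],"jaw":1},{"dr":[0,0,10.5],"dp":[0,0,0],"jaw":1},{"dr":[0,0,10.5],"dp":[0,0,0],"jaw":1},{"dr":[0,0,10.5],"dp":[0,0,0],"jaw":1},{"dr":[0,0,10],"dp":[0,0,0],"jaw":1}]}}

```text
time_s: 16.6
tool_pos: [0.5125, -0.2265, 0.2324]
orientation: [[0.945, -0.328, 0.0], [-0.328, -0.945, -0.0], [0.0, -0.0, -1.0]]
contact_force: [-0.3, -0.7, 0.4]
width: 1.001
```

Request:
{"fn": "move_arm", "kwargs": {"steps": [{"dr":[0,0,0],"dp":[-3.55,5.0,0],"jaw":1},{"dr":[0,0,0],"dp":[0,0.28,4],"jaw":1},{"dr":[0,0,0],"dp":[0,0,5],"jaw":1},{"dr":[0,0,0],"dp":[0,0,4],"jaw":1},{"dr":[0,0,0],"dp":[0,0,0],"jaw":1},{"dr":[0,0,0],"dp":[0,0,0],"jaw":1},{"dr":[0,0,0],"dp":[0,0,0],"jaw":1}]}}

```text
time_s: 17.48
tool_pos: [0.4633, -0.2667, 0.1052]
orientation: [[0.946, -0.324, 0.004], [-0.324, -0.946, -0.003], [0.005, 0.002, -1.0]]
contact_force: [0.6, -0.0, 0.2]
width: 1.002
```

```bash
python3 - <<'E'
from h import *
st(); im,d=shot('wrist','w5.png'); P=cloud('wrist',d)
blob(P,.03,.05,(.4,.54),(-.32,-.2),100)
E
```

```text
t 17.48 tcp [ 0.4633 -0.2667  0.1052] w 1.002 F [ 0.6 -0.   0.2]
[[ 0.946 -0.324  0.004]
 [-0.324 -0.946 -0.003]
 [ 0.005  0.002 -1.   ]]
q [-0.662 -0.077  1.923  0.     1.291 -0.332]
n 4038 px [278. 212.] c 461.9 -264.6 size 38.2 64.5 ang 71.3 z 0.037
```

View pics/w5.png

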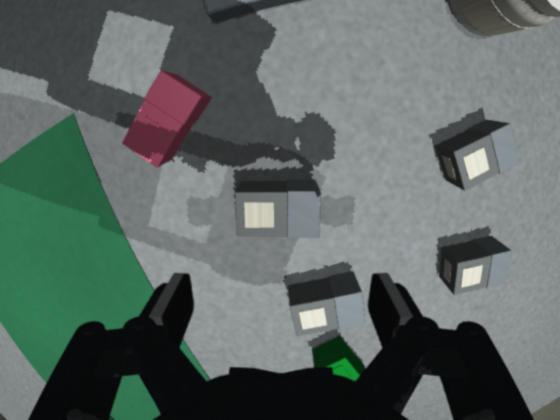

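Request:
{"fn": "move_arm", "kwargs": {"steps": [{"dr":[0,0,0],"dp":[0,0,3.5],"jaw":1},{"dr":[0,0,0],"dp":[0,0,3.5],"jaw":1},{"dr":[0,0,0],"dp":[0,0,1.5],"jaw":1},{"dr":[0,0,0],"dp":[0,0,0.9],"jaw":1},{"dr":[0,0,0],"dp":[0,0,0],"jaw":1},{"dr":[0,0,0],"dp":[0,0,0],"jaw":-1},{"dr":[0,0,0],"dp":[0,0,0],"jaw":-1},{"dr":[0,0,0],"dp":[0,0,0],"jaw":-1},{"dr":[0,0,0],"dp":[0,0,0],"jaw":-1},{"dr":[0,0,0],"dp":[0,0,0],"jaw":-1}], "squeeze": 40}}

```text
time_s: 18.77
tool_pos: [0.4627, -0.2666, 0.0104]
orientation: [[0.946, -0.324, 0.002], [-0.324, -0.946, -0.002], [0.002, 0.001, -1.0]]
contact_force: [-2.6, 0.8, 5.0]
width: 0.715
```

Request:
{"fn": "move_arm", "kwargs": {"steps": [{"dr":[0,0,0],"dp":[0,0,-1],"jaw":-1},{"dr":[0,0,0],"dp":[0,0,-4],"jaw":-1},{"dr":[0,0,0],"dp":[0,0,-5],"jaw":-1},{"dr":[0,0,-8],"dp":[0,0,-5],"jaw":-1},{"dr":[0,0,-6.4],"dp":[0,0,-1],"jaw":-1},{"dr":[0,0,0],"dp":[0,0,0],"jaw":-1},{"dr":[0,0,0],"dp":[0,0,0],"jaw":-1}]}}

```text
time_s: 19.65
tool_pos: [0.461, -0.2653, 0.1672]
orientation: [[0.997, -0.08, -0.002], [-0.08, -0.997, 0.001], [-0.002, -0.001, -1.0]]
contact_force: [0.2, 0.4, -1.5]
width: 0.714
```

```bash
cat >> h.py <<'E'
O=np.array([.5336,.0455]); yaw=np.radians(-4.5); px=np.array([np.cos(yaw),np.sin(yaw)]); py=np.array([-np.sin(yaw),np.cos(yaw)])
def goto(xy,psi_deg,z=None,s=None):
    s=s or r.get_state(); R=np.array(s['orientation']); p=np.array(s['tool_pos'])
    psi=np.degrees(np.arctan2(R[1,0],R[0,0])); a=np.radians(psi_deg)
    d=np.array(xy)-p[:2]
    print('turn first z',round(-((psi_deg-psi+180)%360-180),1),' then dp cm x',round(100*(d@[np.cos(a),np.sin(a)]),2),'y',round(100*(d@[np.sin(a),-np.cos(a)]),2), '' if z is None else 'z %.2f'%(100*(p[2]-z)))
def press(x,y): return O+x/1000*px+y/1000*py
E
python3 - <<'E'
from h import *
st(); goto(press(0,-52.5),-4.5,.055)
im,d=shot('wrist'); P=cloud('wrist',d)
blob(P,.14,.22,(.4,.54),(-.32,-.2),100)
E
```

```text
t 19.65 tcp [ 0.461  -0.2653  0.1672] w 0.714 F [ 0.2  0.4 -1.5]
[[ 0.997 -0.08  -0.002]
 [-0.08  -0.997  0.001]
 [-0.002 -0.001 -1.   ]]
q [-0.662 -0.139  1.872 -0.     1.41  -0.582]
turn first z -0.1  then dp cm x 4.8 y -26.3 z 11.22
n 13719 px [281. 268.] c 461.2 -264.2 size 39.4 88.8 ang 87.0 z 0.1934
```

Request:
{"fn": "move_arm", "kwargs": {"steps": [{"dr":[0,0,0],"dp":[0.8,-4.3,0],"jaw":-1},{"dr":[0,0,0],"dp":[1,-5.5,0],"jaw":-1},{"dr":[0,0,0],"dp":[1,-5.5,0],"jaw":-1},{"dr":[0,0,0],"dp":[1,-5.5,0],"jaw":-1},{"dr":[0,0,0],"dp":[1,-5.5,0],"jaw":-1},{"dr":[0,0,0],"dp":[0,0,0],"jaw":-1},{"dr":[0,0,0],"dp":[0,0,4],"jaw":-1},{"dr":[0,0,0],"dp":[0,0,4],"jaw":-1},{"dr":[0,0,0],"dp":[0,0,1.5],"jaw":-1},{"dr":[0,0,0],"dp":[0,0,0],"jaw":-1}]}}

```text
time_s: 20.95
tool_pos: [0.529, -0.0078, 0.072]
orientation: [[0.997, -0.08, -0.003], [-0.08, -0.997, 0.0], [-0.003, -0.0, -1.0]]
contact_force: [-0.3, -0.5, -0.5]
width: 0.718
```

```bash
python3 - <<'E'
from h import *
st(); goto(press(0,-52.5),-4.5,.0545)
im,d=shot('wrist','w6.png'); P=cloud('wrist',d)
Q=P.copy(); Q[...,0:2]=np.stack([(P[...,:2]-O)@px,(P[...,:2]-O)@py],-1)
print('press frame');blob(Q,.095,.107,(-.06,.06),(-.15,.2),100)
E
```

```text
t 20.95 tcp [ 0.529  -0.0078  0.072 ] w 0.718 F [-0.3 -0.5 -0.5]
[[ 0.997 -0.08  -0.003]
 [-0.08  -0.997  0.   ]
 [-0.003 -0.    -1.   ]]
q [-0.155 -0.045  1.953 -0.     1.237 -0.076]
turn first z -0.1  then dp cm x 0.04 y -0.1 z 1.75
press frame
n 10169 px [281. 279.] c 0.9 -54.0 size 43.2 74.5 ang 89.6 z 0.1004
```

View pics/w6.png

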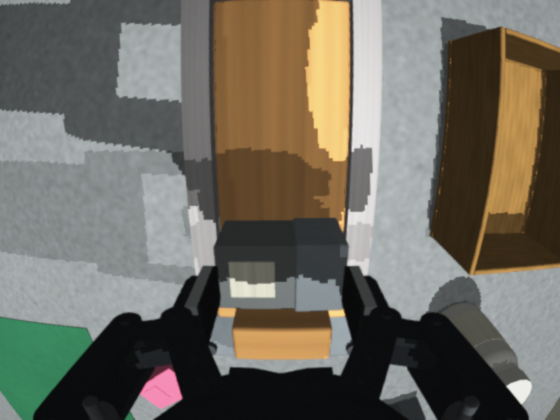

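Request:
{"fn": "move_arm", "kwargs": {"steps": [{"dr":[0,0,0],"dp":[0,-0.15,0.8],"jaw":-1},{"dr":[0,0,0],"dp":[0,0,0.6],"jaw":-1},{"dr":[0,0,0],"dp":[0,0,0.25],"jaw":-1},{"dr":[0,0,0],"dp":[0,0,0.1],"jaw":-1},{"dr":[0,0,0],"dp":[0,0,0],"jaw":-1},{"dr":[0,0,0],"dp":[0,0,0],"jaw":1},{"dr":[0,0,0],"dp":[0,0,0],"jaw":1},{"dr":[0,0,0],"dp":[0,0,0],"jaw":1},{"dr":[0,0,0],"dp":[0,0,-5],"jaw":1},{"dr":[0,0,0],"dp":[0,0,-6],"jaw":1}]}}

```text
time_s: 22.25
tool_pos: [0.5289, -0.0057, 0.1654]
orientation: [[0.997, -0.079, -0.004], [-0.079, -0.997, 0.001], [-0.004, -0.0, -1.0]]
contact_force: [1.6, 0.8, 0.4]
width: 1.002
```

Request:
{"fn": "move_arm", "kwargs": {"steps": [{"dr":[0,0,0],"dp":[0,0,-2],"jaw":1},{"dr":[0,0,0],"dp":[0,5,-2],"jaw":1},{"dr":[0,0,0],"dp":[0,5,0],"jaw":1},{"dr":[0,0,0],"dp":[0,5,0],"jaw":1},{"dr":[0,0,0],"dp":[0,4,0],"jaw":1},{"dr":[0,0,0],"dp":[0,0,0],"jaw":1},{"dr":[0,0,0],"dp":[0,0,0],"jaw":1},{"dr":[0,0,0],"dp":[0,0,0],"jaw":1}]}}

```text
time_s: 23.25
tool_pos: [0.5154, -0.1941, 0.2055]
orientation: [[0.997, -0.077, -0.0], [-0.077, -0.997, 0.001], [-0.0, -0.0, -1.0]]
contact_force: [0.4, 0.6, 1.1]
width: 0.998
```

```bash
cat >> h.py <<'E'
def pf(P):
    Q=P.copy(); Q[...,0:2]=np.stack([(P[...,:2]-O)@px,(P[...,:2]-O)@py],-1); return Q
E
python3 - <<'E'
from h import *
st()
for c in ('wrist','top'):
    im,d=shot(c); P=cloud(c,d)
    print('press frame');blob(pf(P),.076,.092,(-.06,.06),(-.075,.1),30)
    print('cartons');blob(P,.025,.05,(.3,.8),(-.5,-.12),100)
goto((.4735,-.3685),-7.5,.010)
E
```

```text
t 23.25 tcp [ 0.5154 -0.1941  0.2055] w 0.998 F [0.4 0.6 1.1]
[[ 0.997 -0.077 -0.   ]
 [-0.077 -0.997  0.001]
 [-0.    -0.    -1.   ]]
q [-0.496 -0.121  1.791  0.     1.472 -0.418]
press frame
n 315 px [282.   2.] c 0.8 -64.9 size 8.8 64.7 ang 88.9 z 0.0811
cartons
n 402 px [419. 130.] c 672.1 -148.4 size 15.9 54.5 ang 10.7 z 0.0376
n 1946 px [177. 166.] c 403.4 -166.5 size 64.9 38.0 ang 35.7 z 0.0373
n 1701 px [394. 241.] c 643.7 -272.9 size 65.3 38.3 ang 6.8 z 0.0373
n 1386 px [259. 317.] c 474.2 -368.2 size 39.0 63.8 ang 82.6 z 0.0374
n 506 px [361. 318.] c 612.2 -381.2 size 37.8 33.9 ang 81.3 z 0.037
n 550 px [259. 360.] c 465.7 -457.4 size 36.6 55.2 ang 15.2 z 0.0368
press frame
n 262 px [284. 224.] c -0.3 -50.4 size 36.6 62.9 ang 89.7 z 0.0819
cartons
n 124 px [405. 187.] c 642.3 -386.3 size 37.6 34.3 ang 77.0 z 0.0387
n 188 px [404. 243.] c 471.3 -373.6 size 32.5 67.9 ang 70.1 z 0.0377
n 268 px [433. 243.] c 465.7 -462.7 size 37.2 67.2 ang 15.4 z 0.0378
turn first z 3.1  then dp cm x -1.89 y 17.82 z 19.57
```

Request:
{"fn": "move_arm", "kwargs": {"steps": [{"dr":[0,0,3.1],"dp":[0,0,0],"jaw":1},{"dr":[0,0,0],"dp":[-0.6,5.8,0],"jaw":1},{"dr":[0,0,0],"dp":[-0.6,6,0],"jaw":1},{"dr":[0,0,0],"dp":[-0.65,6,0],"jaw":1},{"dr":[0,0,0],"dp":[0,0,5],"jaw":1},{"dr":[0,0,0],"dp":[0,0,5],"jaw":1},{"dr":[0,0,0],"dp":[0,0,5],"jaw":1},{"dr":[0,0,0],"dp":[0,0,3],"jaw":1},{"dr":[0,0,0],"dp":[0,0,1.5],"jaw":1},{"dr":[0,0,0],"dp":[0,0,0],"jaw":1}]}}

```text
time_s: 24.6
tool_pos: [0.4733, -0.3686, 0.0102]
orientation: [[0.991, -0.132, -0.001], [-0.132, -0.991, 0.001], [-0.001, -0.001, -1.0]]
contact_force: [0.9, -0.2, 0.4]
width: 1.0
```

Request:
{"fn": "move_arm", "kwargs": {"steps": [{"dr":[0,0,0],"dp":[0,0,0],"jaw":1},{"dr":[0,0,0],"dp":[0,0,0],"jaw":-1},{"dr":[0,0,0],"dp":[0,0,0],"jaw":-1},{"dr":[0,0,0],"dp":[0,0,0],"jaw":-1},{"dr":[0,0,0],"dp":[0,0,0],"jaw":-1},{"dr":[0,0,0],"dp":[0,0,0],"jaw":-1},{"dr":[0,0,0],"dp":[0,0,0],"jaw":-1}], "squeeze": 40}}

```text
time_s: 25.48
tool_pos: [0.4765, -0.3732, 0.0175]
orientation: [[0.991, -0.132, 0.006], [-0.132, -0.991, -0.008], [0.007, 0.007, -1.0]]
contact_force: [-3.6, 1.0, 18.8]
width: -0.001
```

Request:
{"fn": "move_arm", "kwargs": {"steps": [{"dr":[0,0,0],"dp":[0,0,-1],"jaw":-1},{"dr":[0,0,0],"dp":[0,0,-5],"jaw":-1},{"dr":[0,0,0],"dp":[0,0,-5],"jaw":-1},{"dr":[0,0,-3],"dp":[0,0,-5],"jaw":-1},{"dr":[0,0,0],"dp":[0,-5,-1.5],"jaw":-1},{"dr":[0,0,0],"dp":[0,-5,0],"jaw":-1},{"dr":[0,0,0],"dp":[0,-5,0],"jaw":-1},{"dr":[0,0,0],"dp":[0,-5,0],"jaw":-1},{"dr":[0,0,0],"dp":[0,0,0],"jaw":-1},{"dr":[0,0,0],"dp":[0,0,0],"jaw":-1}]}}

```text
time_s: 26.72
tool_pos: [0.4895, -0.1702, 0.186]
orientation: [[0.997, -0.08, 0.0], [-0.08, -0.997, -0.001], [0.0, 0.001, -1.0]]
contact_force: [-0.5, -1.0, -0.0]
width: -0.001
```

```bash
python3 - <<'E'
from h import *
st(); goto(press(0,-10.2),-4.5,.055)
im,d=shot('wrist'); P=cloud('wrist',d); s=r.get_state()
print('held, offset by tcp');blob(P-np.array([*s['tool_pos'][:2],0]),.185,.22,(-.06,.06),(-.05,.05),100)
im,d=shot('top'); P=cloud('top',d)
print('cartons');blob(P,.025,.05,(.3,.8),(-.5,-.12),100)
E
```

```text
t 26.73 tcp [ 0.4895 -0.1702  0.186 ] w -0.001 F [-0.5 -1.  -0. ]
[[ 0.997 -0.08   0.   ]
 [-0.08  -0.997 -0.001]
 [ 0.     0.001 -1.   ]]
q [-0.478 -0.19   1.885 -0.     1.446 -0.398]
turn first z -0.1  then dp cm x 2.71 y -20.83 z 13.10
held, offset by tcp
n 470 px [280. 270.] c 0.6 8.5 size 5.7 27.0 ang 85.7 z 0.2163
cartons
n 230 px [368. 187.] c 643.4 -272.9 size 64.6 37.9 ang 6.4 z 0.038
n 263 px [404. 192.] c 626.6 -383.2 size 38.7 64.1 ang 78.0 z 0.0379
n 264 px [402. 242.] c 472.5 -368.5 size 38.1 63.9 ang 82.6 z 0.0377
n 266 px [433. 243.] c 466.3 -462.2 size 37.4 66.5 ang 12.4 z 0.0375
```

Request:
{"fn": "move_arm", "kwargs": {"steps": [{"dr":[0,0,0],"dp":[0,5,0],"jaw":1},{"dr":[0,0,0],"dp":[0,5,0],"jaw":1},{"dr":[0,0,0],"dp":[0,0,0],"jaw":1},{"dr":[0,0,0],"dp":[0,0,0],"jaw":1},{"dr":[0,0,0],"dp":[0,0,0],"jaw":1}]}}

```text
time_s: 27.45
tool_pos: [0.4815, -0.269, 0.1857]
orientation: [[0.997, -0.08, -0.0], [-0.08, -0.997, 0.0], [-0.0, -0.0, -1.0]]
contact_force: [0.5, 0.1, -0.2]
width: 1.0
```

```bash
python3 - <<'E'
from h import *
st()
im,d=shot('wrist','w7.png'); P=cloud('wrist',d)
print('cartons');blob(P,.008,.06,(.3,.8),(-.5,-.12),100)
print('press frame');blob(pf(P),.076,.092,(-.06,.06),(-.075,.1),30)
E
```

```text
t 27.45 tcp [ 0.4815 -0.269   0.1857] w 1.0 F [ 0.5  0.1 -0.2]
[[ 0.997 -0.08  -0.   ]
 [-0.08  -0.997  0.   ]
 [-0.    -0.    -1.   ]]
q [-0.645 -0.106  1.811  0.     1.437 -0.565]
cartons
n 1207 px [454.  67.] c 676.4 -151.9 size 22.5 60.5 ang 23.3 z 0.0373
n 2652 px [194.  94.] c 403.6 -166.7 size 64.6 38.4 ang 35.2 z 0.0371
n 2356 px [428. 180.] c 643.7 -272.9 size 65.5 39.3 ang 5.8 z 0.037
n 2252 px [281. 271.] c 474.0 -368.9 size 38.4 64.6 ang 83.6 z 0.0371
n 1799 px [411. 269.] c 627.8 -384.3 size 38.9 65.9 ang 79.4 z 0.037
n 1655 px [281. 333.] c 466.7 -462.2 size 38.9 66.5 ang 14.5 z 0.037
press frame
```

View pics/w7.png

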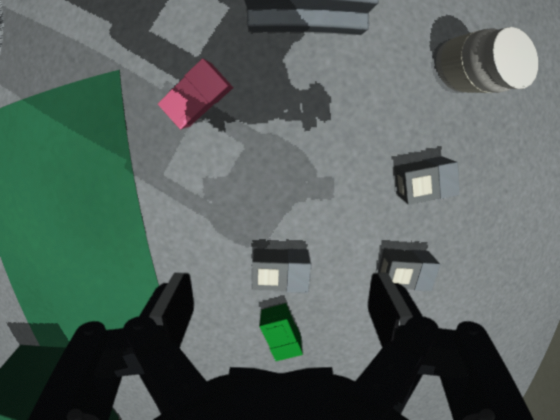

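```bash
python3 - <<'E'
from h import *
s=r.get_state()
im,d=shot('wrist'); P=cloud('wrist',d); p=np.array(s['tool_pos']); R=np.array(s['orientation'])
T=(P-p)@R
for sg in (-1,1):
    m=(np.abs(T[...,1])<.02)&(sg*T[...,0]>.02)&(sg*T[...,0]<.08)&(T[...,2]>-.08)&(T[...,2]<.05)
    Q=T[m]*1000; o=np.argsort(-Q[:,2])[:400:40]
    print(len(Q)); print(np.round(Q[o],0).tolist())
E
```

```text
2828
[[-43.0, 3.0, -33.0], [-43.0, -6.0, -36.0], [-43.0, 4.0, -37.0], [-43.0, -4.0, -38.0], [-43.0, 10.0, -39.0], [-43.0, 6.0, -40.0], [-46.0, -11.0, -41.0], [-46.0, -11.0, -42.0], [-43.0, 7.0, -42.0], [-43.0, 3.0, -43.0]]
2809
[[43.0, 4.0, -33.0], [43.0, -2.0, -35.0], [43.0, -10.0, -37.0], [43.0, 5.0, -38.0], [43.0, -11.0, -39.0], [43.0, -5.0, -40.0], [46.0, -10.0, -41.0], [42.0, 10.0, -42.0], [43.0, -10.0, -43.0], [43.0, -1.0, -43.0]]
```

```bash
python3 - <<'E'
from h import *
f,p=fpx('wrist'); H=np.linalg.inv(np.array(p['hand_eye']))
for z in (-.045,-.033,-.023,-.013,0):
    for y in (-.011,.011):
        c=H@[-.043,y,z,1]; rr=np.hypot(c[0],c[1]); t=np.arctan2(rr,c[2])
        print(z,y,np.round([p['cx']+f*t*c[0]/rr,p['cy']+f*t*c[1]/rr]))
im=cv2.imread('pics/w7.png'); cv2.imwrite('pics/w7c.png',cv2.resize(im[220:360,130:270],None,fx=4,fy=4))
E
```

```text
-0.045 -0.011 [181. 280.]
-0.045 0.011 [188. 320.]
-0.033 -0.011 [188. 267.]
-0.033 0.011 [194. 306.]
-0.023 -0.011 [193. 258.]
-0.023 0.011 [198. 295.]
-0.013 -0.011 [198. 249.]
-0.013 0.011 [202. 285.]
0 -0.011 [203. 239.]
0 0.011 [207. 273.]
```

View pics/w7c.png

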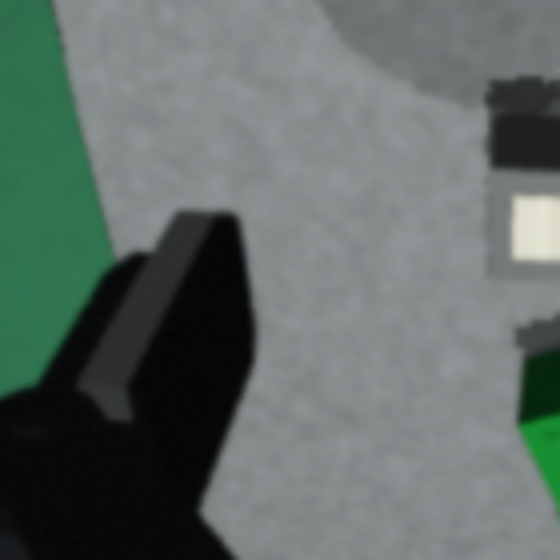

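Request:
{"fn": "move_arm", "kwargs": {"steps": [{"dr":[0,0,2.5],"dp":[0,0,0],"jaw":1},{"dr":[0,0,0],"dp":[0.24,5,0],"jaw":1},{"dr":[0,0,0],"dp":[0.24,5,0],"jaw":1},{"dr":[0,0,0],"dp":[0,0,5],"jaw":1},{"dr":[0,0,0],"dp":[0,0,5],"jaw":1},{"dr":[0,0,0],"dp":[0,0,5],"jaw":1},{"dr":[0,0,0],"dp":[0,0,3],"jaw":1},{"dr":[0,0,0],"dp":[0,0,0.5],"jaw":1},{"dr":[0,0,0],"dp":[0,0,0],"jaw":1},{"dr":[0,0,0],"dp":[0,0,0],"jaw":1}]}}

```text
time_s: 28.8
tool_pos: [0.4753, -0.3705, 0.0032]
orientation: [[0.992, -0.123, 0.003], [-0.123, -0.992, -0.003], [0.003, 0.002, -1.0]]
contact_force: [0.1, -0.2, 0.2]
width: 1.001
```

Request:
{"fn": "move_arm", "kwargs": {"steps": [{"dr":[0,0,0],"dp":[0,0,0.4],"jaw":1},{"dr":[0,0,0],"dp":[0,0,0.4],"jaw":1},{"dr":[0,0,0],"dp":[0,0,0.4],"jaw":1},{"dr":[0,0,0],"dp":[0,0,0],"jaw":1},{"dr":[0,0,0],"dp":[0,0,0],"jaw":1}]}}

```text
time_s: 29.42
tool_pos: [0.4738, -0.3694, -0.0113]
orientation: [[0.992, -0.124, -0.0], [-0.124, -0.992, 0.0], [-0.0, -0.0, -1.0]]
contact_force: [-0.7, 0.2, -0.0]
width: 1.002
```

No contact: the open finger ends are indeed ~33 mm behind the stated TCP. Grip now.

Request:
{"fn": "move_arm", "kwargs": {"steps": [{"dr":[0,0,0],"dp":[0,0,0],"jaw":-1},{"dr":[0,0,0],"dp":[0,0,0],"jaw":-1},{"dr":[0,0,0],"dp":[0,0,0],"jaw":-1},{"dr":[0,0,0],"dp":[0,0,0],"jaw":-1},{"dr":[0,0,0],"dp":[0,0,0],"jaw":-1}], "squeeze": 40}}

```text
time_s: 30.05
tool_pos: [0.4742, -0.3697, -0.0108]
orientation: [[0.992, -0.124, 0.001], [-0.124, -0.992, -0.001], [0.001, 0.001, -1.0]]
contact_force: [0.5, -0.5, 2.7]
width: 0.743
```

Request:
{"fn": "move_arm", "kwargs": {"steps": [{"dr":[0,0,0],"dp":[0,0,-1],"jaw":-1},{"dr":[0,0,0],"dp":[0,0,-5],"jaw":-1},{"dr":[0,0,0],"dp":[0,0,-5],"jaw":-1},{"dr":[0,0,-2.6],"dp":[0,0,-5],"jaw":-1},{"dr":[0,0,0],"dp":[0,-5,-1.5],"jaw":-1},{"dr":[0,0,0],"dp":[0,-5,0],"jaw":-1},{"dr":[0,0,0],"dp":[0,-5,0],"jaw":-1},{"dr":[0,0,0],"dp":[0,-5,0],"jaw":-1},{"dr":[0,0,0],"dp":[0,0,0],"jaw":-1},{"dr":[0,0,0],"dp":[0,0,0],"jaw":-1}]}}

```text
time_s: 31.3
tool_pos: [0.4894, -0.1702, 0.1638]
orientation: [[0.997, -0.078, -0.0], [-0.078, -0.997, -0.0], [-0.0, 0.0, -1.0]]
contact_force: [-0.4, 0.3, -1.2]
width: 0.74
```

```bash
cat >> h.py <<'E'
def held(P,R,p,zl,zh=0.02):
    T=(P-p)@R; m=(abs(T[...,0])<.036)&(abs(T[...,1])<.05)&(T[...,2]>zl)&(T[...,2]<zh)
    Q=T[m]*1000; z=np.median(Q[:,2]); Q=Q[abs(Q[:,2]-z)<4]
    print('held n',len(Q),'topz',round(z,1),'x',np.round(np.percentile(Q[:,0],[1,99]),1),'y',np.round(np.percentile(Q[:,1],[1,99]),1), cv2.minAreaRect(Q[:,:2].astype(np.float32)))
E
python3 - <<'E'
from h import *
s=st(); goto(press(0,-10.2),-4.5,.034)
im,d=shot('wrist'); held(cloud('wrist',d),np.array(s['orientation']),np.array(s['tool_pos']),-.07,.0)
im,d=shot('top'); P=cloud('top',d)
blob(pf(P),.076,.092,(-.06,.06),(-.075,.1),30)
print('cartons');blob(P,.025,.05,(.3,.8),(-.5,-.12),100)
E
```

```text
t 31.3 tcp [ 0.4894 -0.1702  0.1638] w 0.74 F [-0.4  0.3 -1.2]
[[ 0.997 -0.078 -0.   ]
 [-0.078 -0.997 -0.   ]
 [-0.     0.    -1.   ]]
q [-0.478 -0.172  1.908 -0.     1.406 -0.4  ]
turn first z 0.0  then dp cm x 2.72 y -20.83 z 12.98
held n 10942 topz -47.8 x [-31.8  32. ] y [-19.2  17.4] ((-0.20723342895507812, -0.7663784027099609), (71.91290283203125, 38.99683380126953), 1.182087779045105)
n 264 px [284. 224.] c -0.1 -50.4 size 36.6 64.1 ang 89.7 z 0.0819
cartons
n 252 px [368. 188.] c 643.4 -272.7 size 65.3 38.3 ang 6.1 z 0.0377
n 265 px [404. 193.] c 627.2 -384.7 size 39.4 65.7 ang 80.7 z 0.0375
n 265 px [433. 243.] c 466.1 -461.2 size 37.5 66.2 ang 12.5 z 0.0377
```

Request:
{"fn": "move_arm", "kwargs": {"steps": [{"dr":[0,0,0],"dp":[0.68,-5.2,0],"jaw":-1},{"dr":[0,0,0],"dp":[0.68,-5.2,0],"jaw":-1},{"dr":[0,0,0],"dp":[0.68,-5.2,0],"jaw":-1},{"dr":[0,0,0],"dp":[0.68,-5.15,0],"jaw":-1},{"dr":[0,0,0],"dp":[0,0,0],"jaw":-1},{"dr":[0,0,0],"dp":[0,0,4],"jaw":-1},{"dr":[0,0,0],"dp":[0,0,4],"jaw":-1},{"dr":[0,0,0],"dp":[0,0,2],"jaw":-1},{"dr":[0,0,0],"dp":[0,0,0],"jaw":-1},{"dr":[0,0,0],"dp":[0,0,0],"jaw":-1}]}}

```text
time_s: 32.65
tool_pos: [0.5344, 0.034, 0.0656]
orientation: [[0.997, -0.079, 0.003], [-0.079, -0.997, -0.0], [0.003, 0.0, -1.0]]
contact_force: [0.1, 0.4, -1.4]
width: 0.74
```

```bash
python3 - <<'E'
from h import *
s=st(); goto(press(0,-11),-4.5,.0345)
im,d=shot('wrist','w8.png'); P=cloud('wrist',d);held(P,np.array(s['orientation']),np.array(s['tool_pos']),-.07,.0)
print('c1');blob(pf(P),.076,.09,(-.06,.06),(-.075,.1),30)
E
```

```text
t 32.65 tcp [0.5344 0.034  0.0656] w 0.74 F [ 0.1  0.4 -1.4]
[[ 0.997 -0.079  0.003]
 [-0.079 -0.997 -0.   ]
 [ 0.003  0.    -1.   ]]
q [-0.075 -0.025  1.945 -0.     1.219  0.004]
turn first z -0.1  then dp cm x -0.17 y -0.04 z 3.11
held n 10955 topz -48.1 x [-31.7  32. ] y [-19.8  16.9] ((-0.008571624755859375, -1.2851409912109375), (71.97303009033203, 39.09933853149414), 0.005276703741401434)
c1
n 1243 px [282. 240.] c 2.0 7.4 size 63.7 2.2 ang 1.6 z 0.0844
n 2620 px [278. 351.] c 0.9 -65.1 size 63.9 19.6 ang 0.4 z 0.0818
```

View pics/w8.png

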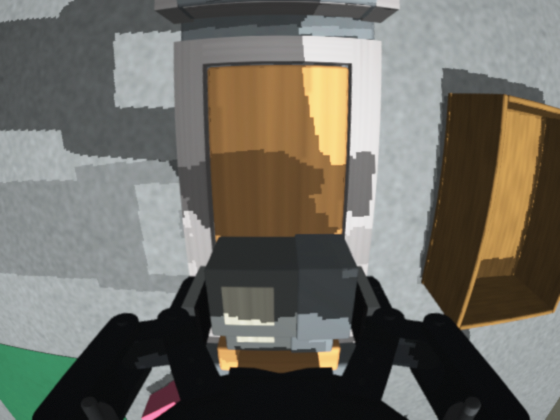

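Request:
{"fn": "move_arm", "kwargs": {"steps": [{"dr":[0,0,0],"dp":[0,0,1.2],"jaw":-1},{"dr":[0,0,0],"dp":[0,0,1],"jaw":-1},{"dr":[0,0,0],"dp":[0,0,0.3],"jaw":-1},{"dr":[0,0,0],"dp":[0,0,0.2],"jaw":-1},{"dr":[0,0,0],"dp":[0,0,0.2],"jaw":-1},{"dr":[0,0,0],"dp":[0,0,0],"jaw":-1},{"dr":[0,0,0],"dp":[0,0,0],"jaw":-1}]}}

```text
time_s: 33.58
tool_pos: [0.5332, 0.0347, 0.035]
orientation: [[0.997, -0.079, 0.0], [-0.079, -0.997, -0.0], [0.0, -0.0, -1.0]]
contact_force: [-0.3, 0.0, -1.6]
width: 0.738
```

Request:
{"fn": "move_arm", "kwargs": {"steps": [{"dr":[0,0,0],"dp":[0,0,0.1],"jaw":-1},{"dr":[0,0,0],"dp":[0,0,0],"jaw":-1},{"dr":[0,0,0],"dp":[0,0,0],"jaw":1},{"dr":[0,0,0],"dp":[0,0,0],"jaw":1},{"dr":[0,0,0],"dp":[0,0,0],"jaw":1},{"dr":[0,0,0],"dp":[0,0,-5],"jaw":1},{"dr":[0,0,0],"dp":[0,0,-5],"jaw":1},{"dr":[0,0,0],"dp":[0,0,-5],"jaw":1}]}}

```text
time_s: 34.58
tool_pos: [0.5328, 0.0347, 0.1854]
orientation: [[0.997, -0.079, 0.0], [-0.079, -0.997, -0.0], [0.0, 0.0, -1.0]]
contact_force: [0.6, -0.5, 0.0]
width: 0.999
```

Request:
{"fn": "move_arm", "kwargs": {"steps": [{"dr":[0,0,0],"dp":[2,5,-1],"jaw":1},{"dr":[0,0,0],"dp":[2,5,0],"jaw":1},{"dr":[0,0,0],"dp":[2,5,0],"jaw":1},{"dr":[0,0,0],"dp":[2,5,0],"jaw":1},{"dr":[0,0,0],"dp":[0,0,0],"jaw":1},{"dr":[0,0,0],"dp":[0,0,0],"jaw":1},{"dr":[0,0,0],"dp":[0,0,0],"jaw":1}]}}

```text
time_s: 35.45
tool_pos: [0.5968, -0.1698, 0.1938]
orientation: [[0.997, -0.077, -0.0], [-0.077, -0.997, 0.0], [-0.0, -0.0, -1.0]]
contact_force: [-1.0, 0.2, 0.3]
width: 1.0
```

```bash
python3 - <<'E'
from h import *
st()
for c in ('wrist','top'):
    im,d=shot(c); P=cloud(c,d)
    print(c,'press frame');blob(pf(P),.076,.092,(-.06,.06),(-.075,.1),30)
    print('cartons');blob(P,.025,.05,(.3,.8),(-.5,-.12),100)
goto((.6436,-.2729),6,-.012)
E
```

```text
t 35.45 tcp [ 0.5968 -0.1698  0.1938] w 1.0 F [-1.   0.2  0.3]
[[ 0.997 -0.077 -0.   ]
 [-0.077 -0.997  0.   ]
 [-0.    -0.    -1.   ]]
q [-0.397  0.053  1.641  0.     1.448 -0.32 ]
wrist press frame
n 99 px [167.   1.] c -15.7 -27.6 size 4.0 32.2 ang 88.9 z 0.0797
n 2733 px [190.  21.] c 1.2 -50.0 size 38.2 65.0 ang 88.4 z 0.0812
cartons
n 188 px [348. 149.] c 668.2 -140.1 size 40.7 8.3 ang 83.6 z 0.0379
n 1645 px [113. 197.] c 404.1 -166.9 size 65.8 38.4 ang 36.4 z 0.0372
n 1791 px [329. 270.] c 644.5 -273.4 size 64.0 39.6 ang 7.0 z 0.0374
n 1291 px [317. 343.] c 628.0 -384.0 size 39.4 65.1 ang 78.9 z 0.0373
n 184 px [207. 372.] c 467.8 -439.8 size 23.9 22.2 ang 11.0 z 0.0343
top press frame
n 527 px [277. 224.] c -0.2 -30.1 size 63.9 77.5 ang 0.3 z 0.0821
cartons
n 260 px [404. 192.] c 627.4 -383.2 size 39.9 64.7 ang 77.9 z 0.0379
n 100 px [368. 193.] c 626.9 -271.1 size 28.5 40.0 ang 69.8 z 0.0374
n 264 px [433. 243.] c 466.2 -461.9 size 37.5 65.7 ang 12.5 z 0.038
turn first z -10.4  then dp cm x 3.57 y 10.74 z 20.59
```

Request:
{"fn": "move_arm", "kwargs": {"steps": [{"dr":[0,0,-10.5],"dp":[0,0,0],"jaw":1},{"dr":[0,0,0],"dp":[1.8,5.4,0],"jaw":1},{"dr":[0,0,0],"dp":[1.8,5.35,0],"jaw":1},{"dr":[0,0,0],"dp":[0,0,5],"jaw":1},{"dr":[0,0,0],"dp":[0,0,5],"jaw":1},{"dr":[0,0,0],"dp":[0,0,5],"jaw":1},{"dr":[0,0,0],"dp":[0,0,4],"jaw":1},{"dr":[0,0,0],"dp":[0,0,1.6],"jaw":1},{"dr":[0,0,0],"dp":[0,0,0],"jaw":1},{"dr":[0,0,0],"dp":[0,0,0],"jaw":1}]}}

```text
time_s: 36.8
tool_pos: [0.6459, -0.2749, -0.0094]
orientation: [[0.994, 0.105, 0.004], [0.105, -0.994, -0.002], [0.003, 0.002, -1.0]]
contact_force: [0.5, -1.3, 1.1]
width: 1.004
```

Request:
{"fn": "move_arm", "kwargs": {"steps": [{"dr":[0,0,0],"dp":[0,0,0],"jaw":-1},{"dr":[0,0,0],"dp":[0,0,0],"jaw":-1},{"dr":[0,0,0],"dp":[0,0,0],"jaw":-1},{"dr":[0,0,0],"dp":[0,0,0],"jaw":-1},{"dr":[0,0,0],"dp":[0,0,0],"jaw":-1}], "squeeze": 40}}

```text
time_s: 37.42
tool_pos: [0.6456, -0.275, -0.0096]
orientation: [[0.995, 0.104, 0.003], [0.104, -0.995, -0.002], [0.003, 0.002, -1.0]]
contact_force: [-1.2, 0.9, 6.8]
width: 0.74
```

Request:
{"fn": "move_arm", "kwargs": {"steps": [{"dr":[0,0,0],"dp":[0,0,-1],"jaw":-1},{"dr":[0,0,0],"dp":[0,0,-5],"jaw":-1},{"dr":[0,0,0],"dp":[0,0,-5],"jaw":-1},{"dr":[0,0,5],"dp":[0,0,-5],"jaw":-1},{"dr":[0,0,5.6],"dp":[0,0,-1.5],"jaw":-1},{"dr":[0,0,0],"dp":[-3,-5,0],"jaw":-1},{"dr":[0,0,0],"dp":[-3,-5,0],"jaw":-1},{"dr":[0,0,0],"dp":[-3,-5,0],"jaw":-1},{"dr":[0,0,0],"dp":[0,0,0],"jaw":-1},{"dr":[0,0,0],"dp":[0,0,0],"jaw":-1}]}}

```text
time_s: 38.67
tool_pos: [0.5665, -0.1175, 0.1631]
orientation: [[0.997, -0.08, 0.001], [-0.08, -0.997, -0.001], [0.001, 0.001, -1.0]]
contact_force: [-0.7, -1.2, -0.3]
width: 0.74
```

```bash
python3 - <<'E'
from h import *
s=st(); goto(press(0,29),-4.5,.034)
im,d=shot('wrist'); held(cloud('wrist',d),np.array(s['orientation']),np.array(s['tool_pos']),-.07,.0)
im,d=shot('top'); P=cloud('top',d)
print('cartons');blob(P,.025,.05,(.3,.8),(-.5,-.12),100)
E
```

```text
t 38.67 tcp [ 0.5665 -0.1175  0.1631] w 0.74 F [-0.7 -1.2 -0.3]
[[ 0.997 -0.08   0.001]
 [-0.08  -0.997 -0.001]
 [ 0.001  0.001 -1.   ]]
q [-0.333 -0.024  1.771 -0.     1.394 -0.253]
turn first z -0.1  then dp cm x -4.56 y -18.89 z 12.91
held n 10848 topz -46.7 x [-31.6  32.2] y [-19.9  17.1] ((0.046360015869140625, -0.7016410827636719), (39.263275146484375, 71.93058776855469), 89.5804443359375)
cartons
n 265 px [404. 192.] c 626.8 -384.0 size 39.0 64.3 ang 79.3 z 0.0379
n 266 px [433. 243.] c 466.2 -462.0 size 37.4 66.3 ang 12.7 z 0.0377
n 103 px [342. 270.] c 392.5 -173.6 size 38.5 35.6 ang 34.2 z 0.0374
```

Request:
{"fn": "move_arm", "kwargs": {"steps": [{"dr":[0,0,0],"dp":[-1.14,-4.7,0],"jaw":-1},{"dr":[0,0,0],"dp":[-1.14,-4.7,0],"jaw":-1},{"dr":[0,0,0],"dp":[-1.14,-4.7,0],"jaw":-1},{"dr":[0,0,0],"dp":[-1.14,-4.75,0],"jaw":-1},{"dr":[0,0,0],"dp":[0,0,0],"jaw":-1},{"dr":[0,0,0],"dp":[0,0,4],"jaw":-1},{"dr":[0,0,0],"dp":[0,0,4],"jaw":-1},{"dr":[0,0,0],"dp":[0,0,2],"jaw":-1},{"dr":[0,0,0],"dp":[0,0,0],"jaw":-1},{"dr":[0,0,0],"dp":[0,0,0],"jaw":-1}]}}

```text
time_s: 40.02
tool_pos: [0.5377, 0.0737, 0.0646]
orientation: [[0.997, -0.081, 0.003], [-0.081, -0.997, -0.0], [0.003, -0.0, -1.0]]
contact_force: [0.3, -0.7, 0.4]
width: 0.742
```

Request:
{"fn": "move_arm", "kwargs": {"steps": [{"dr":[0,0,0],"dp":[0,0,0],"jaw":-1},{"dr":[0,0,0],"dp":[0,0,0.9],"jaw":-1},{"dr":[0,0,0],"dp":[0,0,0.8],"jaw":-1},{"dr":[0,0,0],"dp":[0,0,0.5],"jaw":-1},{"dr":[0,0,0],"dp":[0,0,0.3],"jaw":-1},{"dr":[0,0,0],"dp":[0,0,0.2],"jaw":-1},{"dr":[0,0,0],"dp":[0,0,0],"jaw":-1},{"dr":[0,0,0],"dp":[0,0,0],"jaw":-1}]}}

```text
time_s: 41.02
tool_pos: [0.5363, 0.0742, 0.0361]
orientation: [[0.997, -0.08, 0.0], [-0.08, -0.997, -0.0], [0.0, -0.0, -1.0]]
contact_force: [0.1, -0.2, -0.9]
width: 0.739
```

```bash
python3 - <<'E'
from h import *
s=st(); goto(press(0,28.5),-4.5,.035)
im,d=shot('wrist','w9.png'); P=cloud('wrist',d);held(P,np.array(s['orientation']),np.array(s['tool_pos']),-.07,.0)
print('c1');blob(pf(P),.074,.09,(-.06,.06),(-.075,.1),30)
E
```

```text
t 41.02 tcp [0.5363 0.0742 0.0361] w 0.739 F [ 0.1 -0.2 -0.9]
[[ 0.997 -0.08   0.   ]
 [-0.08  -0.997 -0.   ]
 [ 0.    -0.    -1.   ]]
q [-0.     0.031  1.945 -0.     1.166  0.08 ]
turn first z -0.1  then dp cm x -0.04 y 0.03 z 0.11
held n 15421 topz -44.9 x [-31.6  31.5] y [-20.3  42.6] ((0.9835929870605469, 13.528221130371094), (68.04503631591797, 71.81714630126953), 87.68594360351562)
c1
n 16896 px [281. 310.] c 1.1 15.2 size 91.1 68.0 ang 2.2 z 0.0825
```

Release and go for the last carton.

Request:
{"fn": "move_arm", "kwargs": {"steps": [{"dr":[0,0,0],"dp":[0,0,0.1],"jaw":-1},{"dr":[0,0,0],"dp":[0,0,0],"jaw":-1},{"dr":[0,0,0],"dp":[0,0,0],"jaw":1},{"dr":[0,0,0],"dp":[0,0,0],"jaw":1},{"dr":[0,0,0],"dp":[0,0,0],"jaw":1},{"dr":[0,0,0],"dp":[0,0,-5],"jaw":1},{"dr":[0,0,0],"dp":[0,0,-5],"jaw":1},{"dr":[0,0,0],"dp":[0,0,-5],"jaw":1}]}}

```text
time_s: 42.08
tool_pos: [0.5359, 0.0742, 0.1864]
orientation: [[0.997, -0.08, 0.0], [-0.08, -0.997, 0.0], [0.0, -0.0, -1.0]]
contact_force: [1.1, 0.3, -0.4]
width: 0.999
```

Request:
{"fn": "move_arm", "kwargs": {"steps": [{"dr":[0,0,0],"dp":[1,6,-1],"jaw":1},{"dr":[0,0,0],"dp":[1,6,0],"jaw":1},{"dr":[0,0,0],"dp":[1,6,0],"jaw":1},{"dr":[0,0,0],"dp":[1,6,0],"jaw":1},{"dr":[0,0,0],"dp":[1,6,0],"jaw":1},{"dr":[0,0,0],"dp":[1,6,0],"jaw":1},{"dr":[0,0,0],"dp":[0,0,0],"jaw":1},{"dr":[0,0,0],"dp":[0,0,0],"jaw":1},{"dr":[0,0,0],"dp":[0,0,0],"jaw":1}]}}

```text
time_s: 43.2
tool_pos: [0.5671, -0.2882, 0.1948]
orientation: [[0.997, -0.079, -0.0], [-0.079, -0.997, 0.0], [-0.0, -0.0, -1.0]]
contact_force: [-0.6, 0.3, 0.2]
width: 0.999
```

```bash
python3 - <<'E'
from h import *
st()
for c in ('wrist','top'):
    im,d=shot(c); P=cloud(c,d)
    print(c,'press frame');blob(pf(P),.076,.092,(-.06,.06),(-.075,.1),30)
    print('cartons');blob(P,.025,.05,(.3,.8),(-.5,-.12),100)
goto((.6275,-.384),-11,-.012)
E
```

```text
t 43.2 tcp [ 0.5671 -0.2882  0.1948] w 0.999 F [-0.6  0.3  0.2]
[[ 0.997 -0.079 -0.   ]
 [-0.079 -0.997  0.   ]
 [-0.    -0.    -1.   ]]
q [-0.587  0.089  1.602  0.     1.451 -0.508]
wrist press frame
cartons
n 416 px [377.  52.] c 677.5 -154.2 size 22.0 60.8 ang 29.3 z 0.038
n 1994 px [119.  89.] c 403.6 -166.8 size 64.7 38.6 ang 35.0 z 0.0371
n 1830 px [340. 263.] c 628.2 -384.4 size 38.8 64.5 ang 79.2 z 0.0373
n 1328 px [214. 324.] c 467.1 -462.5 size 38.7 65.5 ang 14.8 z 0.0372
top press frame
n 794 px [270. 223.] c -0.3 -10.1 size 63.7 117.4 ang 0.0 z 0.0822
cartons
n 230 px [434. 244.] c 466.5 -462.8 size 37.5 64.6 ang 12.3 z 0.0381
n 214 px [336. 265.] c 404.8 -164.0 size 58.0 37.6 ang 35.6 z 0.0387
turn first z 6.5  then dp cm x 7.75 y 8.26 z 20.70
```

Request:
{"fn": "move_arm", "kwargs": {"steps": [{"dr":[0,0,6.5],"dp":[0,0,0],"jaw":1},{"dr":[0,0,0],"dp":[3.9,4.1,0],"jaw":1},{"dr":[0,0,0],"dp":[3.9,4.15,0],"jaw":1},{"dr":[0,0,0],"dp":[0,0,5],"jaw":1},{"dr":[0,0,0],"dp":[0,0,5],"jaw":1},{"dr":[0,0,0],"dp":[0,0,5],"jaw":1},{"dr":[0,0,0],"dp":[0,0,4],"jaw":1},{"dr":[0,0,0],"dp":[0,0,1.6],"jaw":1},{"dr":[0,0,0],"dp":[0,0,0],"jaw":1},{"dr":[0,0,0],"dp":[0,0,0],"jaw":1}]}}

```text
time_s: 44.55
tool_pos: [0.6293, -0.3864, -0.0083]
orientation: [[0.981, -0.192, 0.003], [-0.192, -0.981, -0.003], [0.004, 0.002, -1.0]]
contact_force: [0.7, 0.5, 0.6]
width: 0.998
```

Request:
{"fn": "move_arm", "kwargs": {"steps": [{"dr":[0,0,0],"dp":[0,0,0],"jaw":-1},{"dr":[0,0,0],"dp":[0,0,0],"jaw":-1},{"dr":[0,0,0],"dp":[0,0,0],"jaw":-1},{"dr":[0,0,0],"dp":[0,0,0],"jaw":-1},{"dr":[0,0,0],"dp":[0,0,0],"jaw":-1}], "squeeze": 40}}

```text
time_s: 45.18
tool_pos: [0.629, -0.3865, -0.0085]
orientation: [[0.981, -0.193, 0.003], [-0.193, -0.981, -0.002], [0.003, 0.002, -1.0]]
contact_force: [-0.2, 1.0, 6.1]
width: 0.739
```

Request:
{"fn": "move_arm", "kwargs": {"steps": [{"dr":[0,0,0],"dp":[0,0,-1],"jaw":-1},{"dr":[0,0,0],"dp":[0,0,-5],"jaw":-1},{"dr":[0,0,0],"dp":[0,0,-5],"jaw":-1},{"dr":[0,0,-3],"dp":[0,0,-5],"jaw":-1},{"dr":[0,0,-3.4],"dp":[0,0,-1.5],"jaw":-1},{"dr":[0,0,0],"dp":[-2.5,-5,0],"jaw":-1},{"dr":[0,0,0],"dp":[-2.5,-5,0],"jaw":-1},{"dr":[0,0,0],"dp":[-2.5,-5,0],"jaw":-1},{"dr":[0,0,0],"dp":[-2.5,-5,0],"jaw":-1},{"dr":[0,0,0],"dp":[0,-5,0],"jaw":-1}]}}

```text
time_s: 46.42
tool_pos: [0.5466, -0.1264, 0.1633]
orientation: [[0.997, -0.083, -0.001], [-0.083, -0.997, 0.0], [-0.001, -0.0, -1.0]]
contact_force: [-0.0, -0.4, -1.3]
width: 0.737
```

Request:
{"fn": "move_arm", "kwargs": {"steps": [{"dr":[0,0,0],"dp":[0,0,0],"jaw":-1},{"dr":[0,0,0],"dp":[0,0,0],"jaw":-1},{"dr":[0,0,0],"dp":[0,0,0],"jaw":-1}]}}

```text
time_s: 46.8
tool_pos: [0.5485, -0.1291, 0.1638]
orientation: [[0.997, -0.083, -0.0], [-0.083, -0.997, -0.0], [-0.0, 0.0, -1.0]]
contact_force: [-0.7, -0.5, -1.5]
width: 0.739
```

```bash
python3 - <<'E'
from h import *
s=st(); goto(press(0,69),-4.5,.035)
im,d=shot('wrist'); held(cloud('wrist',d),np.array(s['orientation']),np.array(s['tool_pos']),-.07,.0)
E
```

```text
t 46.8 tcp [ 0.5485 -0.1291  0.1638] w 0.739 F [-0.7 -0.5 -1.5]
[[ 0.997 -0.083 -0.   ]
 [-0.083 -0.997 -0.   ]
 [-0.     0.    -1.   ]]
q [-0.363 -0.06   1.805 -0.     1.397 -0.28 ]
turn first z -0.3  then dp cm x -2.85 y -24.19 z 12.88
held n 10753 topz -45.5 x [-31.7  31.9] y [-20.3  16.5] ((0.32701873779296875, -0.8602447509765625), (39.62763214111328, 71.70267486572266), 88.14788055419922)
```

Request:
{"fn": "move_arm", "kwargs": {"steps": [{"dr":[0,0,-0.3],"dp":[0,0,0],"jaw":-1},{"dr":[0,0,0],"dp":[-0.57,-4.8,0],"jaw":-1},{"dr":[0,0,0],"dp":[-0.57,-4.8,0],"jaw":-1},{"dr":[0,0,0],"dp":[-0.57,-4.8,0],"jaw":-1},{"dr":[0,0,0],"dp":[-0.57,-4.8,0],"jaw":-1},{"dr":[0,0,0],"dp":[-0.57,-4.85,0],"jaw":-1},{"dr":[0,0,0],"dp":[0,0,0],"jaw":-1},{"dr":[0,0,0],"dp":[0,0,4],"jaw":-1},{"dr":[0,0,0],"dp":[0,0,4],"jaw":-1},{"dr":[0,0,0],"dp":[0,0,2],"jaw":-1}]}}

```text
time_s: 48.1
tool_pos: [0.5372, 0.1125, 0.0612]
orientation: [[0.997, -0.078, -0.004], [-0.078, -0.997, -0.001], [-0.004, 0.001, -1.0]]
contact_force: [-1.2, 0.2, -1.3]
width: 0.737
```

Request:
{"fn": "move_arm", "kwargs": {"steps": [{"dr":[0,0,0],"dp":[0,0,0],"jaw":-1},{"dr":[0,0,0],"dp":[0,0,0],"jaw":-1},{"dr":[0,0,0],"dp":[0,0,0.9],"jaw":-1},{"dr":[0,0,0],"dp":[0,0,0.8],"jaw":-1},{"dr":[0,0,0],"dp":[0,0,0.5],"jaw":-1},{"dr":[0,0,0],"dp":[0,0,0.3],"jaw":-1},{"dr":[0,0,0],"dp":[0,0,0.1],"jaw":-1},{"dr":[0,0,0],"dp":[0,0,0],"jaw":-1},{"dr":[0,0,0],"dp":[0,0,0],"jaw":-1}]}}

```text
time_s: 49.22
tool_pos: [0.5387, 0.1139, 0.038]
orientation: [[0.997, -0.077, 0.0], [-0.077, -0.997, 0.0], [0.0, -0.0, -1.0]]
contact_force: [-0.6, -0.5, -1.8]
width: 0.741
```

```bash
python3 - <<'E'
from h import *
s=st(); goto(press(0,67.5),-4.5,.0365)
im,d=shot('wrist','w10.png')
E
```

```text
t 49.23 tcp [0.5387 0.1139 0.038 ] w 0.741 F [-0.6 -0.5 -1.8]
[[ 0.997 -0.077  0.   ]
 [-0.077 -0.997  0.   ]
 [ 0.    -0.    -1.   ]]
q [0.073 0.05  1.922 0.    1.17  0.15 ]
turn first z 0.1  then dp cm x 0.02 y 0.11 z 0.15
```

View pics/w10.png

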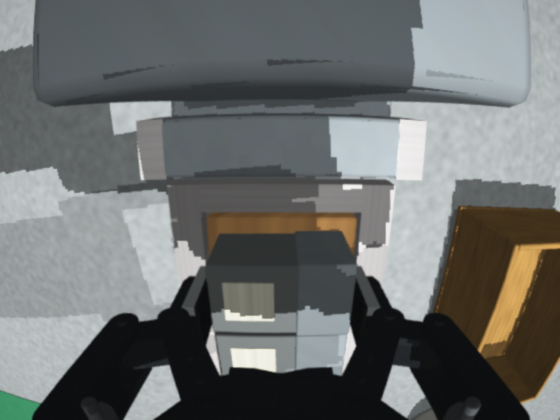

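Request:
{"fn": "move_arm", "kwargs": {"steps": [{"dr":[0,0,0],"dp":[0,0,0.15],"jaw":-1},{"dr":[0,0,0],"dp":[0,0,0],"jaw":-1},{"dr":[0,0,0],"dp":[0,0,0],"jaw":1},{"dr":[0,0,0],"dp":[0,0,0],"jaw":1},{"dr":[0,0,0],"dp":[0,0,0],"jaw":1},{"dr":[0,0,0],"dp":[0,0,-5],"jaw":1},{"dr":[0,0,0],"dp":[0,0,-5],"jaw":1},{"dr":[0,0,0],"dp":[0,0,-5],"jaw":1},{"dr":[0,0,0],"dp":[0,0,-5],"jaw":1},{"dr":[0,0,0],"dp":[0,0,-5],"jaw":1}]}}

```text
time_s: 50.52
tool_pos: [0.5383, 0.1139, 0.2881]
orientation: [[0.997, -0.077, 0.0], [-0.077, -0.997, 0.0], [0.0, -0.0, -1.0]]
contact_force: [1.2, 1.0, 0.1]
width: 1.002
```

Request:
{"fn": "move_arm", "kwargs": {"steps": [{"dr":[0,0,0],"dp":[-0.4,-4,-1],"jaw":1},{"dr":[0,0,0],"dp":[-0.4,-5,0],"jaw":1},{"dr":[0,0,0],"dp":[-0.4,-5,0],"jaw":1},{"dr":[0,0,0],"dp":[-0.4,-5.5,0],"jaw":1},{"dr":[0,0,0],"dp":[0,0,0],"jaw":1},{"dr":[0,0,0],"dp":[0,0,0],"jaw":1},{"dr":[0,0,0],"dp":[0,0,0],"jaw":1}]}}

```text
time_s: 51.4
tool_pos: [0.5378, 0.3085, 0.2964]
orientation: [[0.997, -0.078, 0.0], [-0.078, -0.997, -0.0], [0.0, 0.0, -1.0]]
contact_force: [0.3, -0.9, 0.0]
width: 1.0
```

```bash
python3 - <<'E'
from h import *
st()
im,d=shot('wrist','w11.png'); P=cloud('wrist',d); Q=pf(P)
print('knob');blob(Q,.165,.2,(-.08,.06),(.215,.3),100)
m=(abs(Q[...,0])<.08)&(Q[...,1]>.23)&(Q[...,1]<.275)&(Q[...,2]>.12)&(Q[...,2]<.2)
K=Q[m]*1000;print(len(K),np.round(np.percentile(K,[1,50,99],axis=0),1).tolist())
print('around');blob(P,.03,.3,(.4,.75),(.3,.45),100)
im,d=shot('top'); P=cloud('top',d)
print('top press frame');blob(pf(P),.076,.092,(-.06,.06),(-.075,.1),30);blob(pf(P),.072,.08,(-.07,.07),(.1,.15),30)
print('knob');blob(pf(P),.165,.2,(-.08,.06),(.215,.3),30)
E
```

```text
t 51.4 tcp [0.5378 0.3085 0.2964] w 1.0 F [ 0.3 -0.9  0. ]
[[ 0.997 -0.078  0.   ]
 [-0.078 -0.997 -0.   ]
 [ 0.     0.    -1.   ]]
q [ 0.401  0.004  1.521 -0.     1.616  0.479]
knob
n 1796 px [279. 207.] c -17.2 249.5 size 68.8 23.4 ang 89.8 z 0.1771
1149 [[-28.7, 230.5, 169.2], [-17.6, 253.8, 177.2], [-5.7, 274.4, 180.0]]
around
n 894 px [279. 188.] c 537.5 314.6 size 30.7 23.6 ang 86.2 z 0.1768
top press frame
n 1064 px [263. 223.] c -0.1 9.8 size 64.9 157.3 ang 0.6 z 0.0821
n 303 px [221. 221.] c -0.9 135.1 size 118.6 25.5 ang 0.1 z 0.0755
knob
n 212 px [174. 221.] c -17.9 249.1 size 23.4 67.0 ang 0.1 z 0.1772
```

View pics/w11.png

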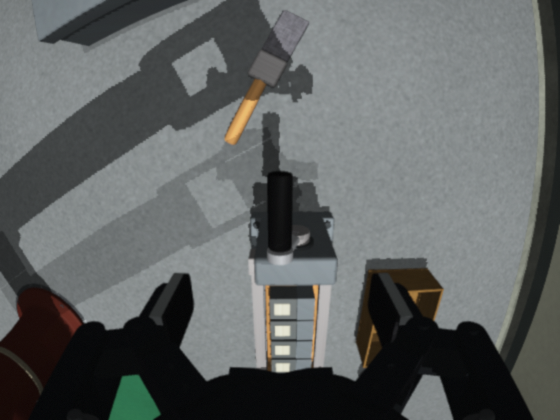

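```bash
python3 - <<'E'
import numpy as np
a=np.radians(18.6+np.arange(0,441,20)); x=-5.5*np.sin(a); z=5.5*np.cos(a)
for i in range(len(a)-1): print(round(np.degrees(a[i+1]),1), round(x[i+1]-x[i],2), round(z[i]-z[i+1],2))
E
```

```text
38.6 -1.68 0.91
58.6 -1.26 1.43
78.6 -0.7 1.78
98.6 -0.05 1.91
118.6 0.61 1.81
138.6 1.19 1.49
158.6 1.63 1.0
178.6 1.87 0.38
198.6 1.89 -0.29
218.6 1.68 -0.91
238.6 1.26 -1.43
258.6 0.7 -1.78
278.6 0.05 -1.91
298.6 -0.61 -1.81
318.6 -1.19 -1.49
338.6 -1.63 -1.0
358.6 -1.87 -0.38
378.6 -1.89 0.29
398.6 -1.68 0.91
418.6 -1.26 1.43
438.6 -0.7 1.78
458.6 -0.05 1.91
```

Request:
{"fn": "move_arm", "kwargs": {"steps": [{"dr":[0,0,0],"dp":[-0.1,0,4],"jaw":0.6},{"dr":[0,0,0],"dp":[0,0,4],"jaw":0.6},{"dr":[0,0,0],"dp":[0,0,4],"jaw":0.6},{"dr":[0,0,0],"dp":[0,0,3],"jaw":0.6},{"dr":[0,0,0],"dp":[0,0,1.1],"jaw":0.6},{"dr":[0,0,0],"dp":[0,0,0],"jaw":0.6},{"dr":[0,0,0],"dp":[0,0,0],"jaw":0.6},{"dr":[0,0,0],"dp":[0,0,0],"jaw":0.6}]}}

```text
time_s: 52.5
tool_pos: [0.5375, 0.31, 0.1372]
orientation: [[0.997, -0.077, 0.003], [-0.077, -0.997, 0.001], [0.003, -0.001, -1.0]]
contact_force: [-0.3, 0.0, -0.0]
width: 0.803
```

Request:
{"fn": "move_arm", "kwargs": {"steps": [{"dr":[0,0,0],"dp":[0,0,0],"jaw":-1},{"dr":[0,0,0],"dp":[0,0,0],"jaw":-1},{"dr":[0,0,0],"dp":[0,0,0],"jaw":-1},{"dr":[0,0,0],"dp":[0,0,0],"jaw":-1},{"dr":[0,0,0],"dp":[0,0,0],"jaw":-1},{"dr":[0,0,0],"dp":[0,0,0],"jaw":-1}], "squeeze": 60}}

```text
time_s: 53.25
tool_pos: [0.5368, 0.3097, 0.1356]
orientation: [[0.997, -0.077, 0.001], [-0.077, -0.997, 0.0], [0.001, -0.0, -1.0]]
contact_force: [0.8, 0.5, 0.9]
width: 0.259
```

Gripped the knob. Turn slowly, 40° first, then on if the force is small.

Request:
{"fn": "move_arm", "kwargs": {"steps": [{"dr":[0,0,0],"dp":[-0.84,0,0.4],"jaw":-1},{"dr":[0,0,0],"dp":[-0.84,0,0.51],"jaw":-1},{"dr":[0,0,0],"dp":[-0.63,0,0.68],"jaw":-1},{"dr":[0,0,0],"dp":[-0.63,0,0.75],"jaw":-1},{"dr":[0,0,0],"dp":[-0.7,0,1.78],"jaw":-1},{"dr":[0,0,0],"dp":[-0.05,0,1.91],"jaw":-1}]}}

```text
time_s: 54.0
tool_pos: [0.4997, 0.3125, 0.0743]
orientation: [[0.997, -0.076, 0.001], [-0.076, -0.997, 0.0], [0.001, -0.0, -1.0]]
contact_force: [6.8, -1.5, 4.6]
width: 0.258
```

```bash
python3 - <<'E'
from h import *
s=st(); p=np.array(s['tool_pos']); q=p[:2]-O; print('press x',q@px*1000,'y',q@py*1000,'z',p[2]*1000+32, 'ang',np.degrees(np.arctan2(-(q@px)*1000,p[2]*1000+32-115)))
E
```

```text
t 54.0 tcp [0.4997 0.3125 0.0743] w 0.258 F [ 6.8 -1.5  4.6]
[[ 0.997 -0.076  0.001]
 [-0.076 -0.997  0.   ]
 [ 0.001 -0.    -1.   ]]
q [ 0.433  0.09   1.811 -0.     1.239  0.509]
press x -54.78234117283827 y 263.5461403672676 z 106.27452647569685 ang 99.04978622853248
```

Request:
{"fn": "move_arm", "kwargs": {"steps": [{"dr":[0,0,0],"dp":[0.61,0,1.81],"jaw":-1},{"dr":[0,0,0],"dp":[1.19,0,1.49],"jaw":-1},{"dr":[0,0,0],"dp":[1.63,0,1.0],"jaw":-1},{"dr":[0,0,0],"dp":[1.87,0,0.38],"jaw":-1},{"dr":[0,0,0],"dp":[1.89,0,-0.29],"jaw":-1},{"dr":[0,0,0],"dp":[1.68,0,-0.91],"jaw":-1},{"dr":[0,0,0],"dp":[1.26,0,-1.43],"jaw":-1},{"dr":[0,0,0],"dp":[0.7,0,-1.78],"jaw":-1},{"dr":[0,0,0],"dp":[0.05,0,-1.91],"jaw":-1}]}}

```text
time_s: 55.12
tool_pos: [0.6085, 0.304, 0.0885]
orientation: [[0.997, -0.077, -0.0], [-0.077, -0.997, 0.0], [-0.0, -0.0, -1.0]]
contact_force: [3.4, 2.8, -6.6]
width: 0.255
```

```bash
cat >> h.py <<'E'
def crank():
    s=st(); p=np.array(s['tool_pos']); q=(p[:2]-O)*1000; x=q@px; z=p[2]*1000+32-115; a=np.arctan2(-x,z)
    F=np.array(s['contact_force']); t=np.array([-np.cos(a),-np.sin(a)]); f=np.array([F[:2]@px,F[2]])
    print('x %.1f y %.1f z %.1f ang %.1f r %.1f  Ftan(resist) %.1f Frad %.1f'%(x,q@py,z,np.degrees(a)%360,np.hypot(x,z),-f@t,f@np.array([-np.sin(a),np.cos(a)])))
def row():
    im,d=shot('top'); P=pf(cloud('top',d))
    print('row');blob(P,.077,.092,(-.06,.06),(-.075,.14),30);print('jaw');blob(P,.070,.0765,(-.07,.07),(.05,.15),30)
E
python3 -c "
from h import *
crank();row()"
```

```text
t 55.12 tcp [0.6085 0.304  0.0885] w 0.255 F [ 3.4  2.8 -6.6]
[[ 0.997 -0.077 -0.   ]
 [-0.077 -0.997  0.   ]
 [-0.    -0.    -1.   ]]
q [0.354 0.276 1.573 0.    1.292 0.431]
x 54.4 y 263.6 z 5.5 ang 275.8 r 54.7  Ftan(resist) 6.9 Frad 2.5
row
n 33 px [230. 214.] c 25.0 112.0 size 43.2 19.6 ang 13.0 z 0.0782
n 1050 px [263. 223.] c -0.9 11.5 size 154.7 64.7 ang 89.8 z 0.0823
jaw
n 216 px [230. 222.] c 0.3 111.1 size 25.8 117.4 ang 89.8 z 0.0746
```

Request:
{"fn": "move_arm", "kwargs": {"steps": [{"dr":[0,0,0],"dp":[-0.61,0,-1.81],"jaw":-1},{"dr":[0,0,0],"dp":[-1.19,0,-1.49],"jaw":-1},{"dr":[0,0,0],"dp":[-1.63,0,-1.0],"jaw":-1},{"dr":[0,0,0],"dp":[-1.87,0,-0.38],"jaw":-1},{"dr":[0,0,0],"dp":[-0.95,0,0.1],"jaw":-1},{"dr":[0,0,0],"dp":[-0.94,0,0.19],"jaw":-1},{"dr":[0,0,0],"dp":[-0.84,0,0.4],"jaw":-1},{"dr":[0,0,0],"dp":[-0.84,0,0.51],"jaw":-1}]}}

```text
time_s: 56.18
tool_pos: [0.5197, 0.311, 0.1265]
orientation: [[0.997, -0.077, 0.001], [-0.077, -0.997, 0.0], [0.001, -0.0, -1.0]]
contact_force: [4.1, 0.7, 1.4]
width: 0.258
```

```bash
python3 -c "
from h import *
crank();row()"
```

```text
t 56.17 tcp [0.5197 0.311  0.1265] w 0.258 F [4.1 0.7 1.4]
[[ 0.997 -0.077  0.001]
 [-0.077 -0.997  0.   ]
 [ 0.001 -0.    -1.   ]]
q [ 0.416  0.072  1.737 -0.     1.332  0.493]
x -34.7 y 263.6 z 43.5 ang 38.6 r 55.6  Ftan(resist) 4.0 Frad -1.4
row
n 1087 px [262. 223.] c -0.7 22.6 size 65.4 177.0 ang 0.1 z 0.082
jaw
n 200 px [233. 223.] c -1.3 99.4 size 25.3 117.9 ang 89.6 z 0.0744
```

Request:
{"fn": "move_arm", "kwargs": {"steps": [{"dr":[0,0,0],"dp":[-0.66,0,0.65],"jaw":-1},{"dr":[0,0,0],"dp":[-0.6,0,0.78],"jaw":-1},{"dr":[0,0,0],"dp":[0,0,0],"jaw":-1}]}}

```text
time_s: 56.6
tool_pos: [0.5059, 0.312, 0.1103]
orientation: [[0.997, -0.077, -0.003], [-0.077, -0.997, 0.0], [-0.003, 0.0, -1.0]]
contact_force: [1.7, 3.3, -0.8]
width: 0.252
```

```bash
python3 -c "
from h import *
crank();row()"
```

```text
t 56.6 tcp [0.5059 0.312  0.1103] w 0.252 F [ 1.7  3.3 -0.8]
[[ 0.997 -0.077 -0.003]
 [-0.077 -0.997  0.   ]
 [-0.003  0.    -1.   ]]
q [4.270e-01 6.400e-02 1.774e+00 1.000e-03 1.306e+00 5.030e-01]
x -48.5 y 263.5 z 27.3 ang 60.7 r 55.7  Ftan(resist) -0.0 Frad -1.6
row
n 1065 px [263. 223.] c -0.9 13.9 size 64.8 160.4 ang 0.1 z 0.0822
jaw
n 211 px [234. 222.] c -1.3 97.4 size 117.7 25.0 ang 0.1 z 0.0743
```

Request:
{"fn": "move_arm", "kwargs": {"steps": [{"dr":[0,0,0],"dp":[-0.43,0,0.86],"jaw":-1},{"dr":[0,0,0],"dp":[-0.27,0,0.92],"jaw":-1},{"dr":[0,0,0],"dp":[0,0,0],"jaw":-1}]}}

```text
time_s: 57.02
tool_pos: [0.4997, 0.3124, 0.0927]
orientation: [[0.997, -0.077, -0.001], [-0.077, -0.997, 0.0], [-0.001, -0.0, -1.0]]
contact_force: [2.7, 3.2, -3.2]
width: 0.261
```

```bash
python3 -c "
from h import *
crank();row()"
```

```text
t 57.02 tcp [0.4997 0.3124 0.0927] w 0.261 F [ 2.7  3.2 -3.2]
[[ 0.997 -0.077 -0.001]
 [-0.077 -0.997  0.   ]
 [-0.001 -0.    -1.   ]]
q [4.320e-01 7.000e-02 1.799e+00 1.000e-03 1.273e+00 5.090e-01]
x -54.7 y 263.4 z 9.7 ang 80.0 r 55.5  Ftan(resist) -2.7 Frad -3.0
row
n 1066 px [264. 223.] c -0.8 13.3 size 64.5 164.1 ang 0.0 z 0.082
jaw
n 212 px [235. 223.] c -1.3 94.5 size 117.7 27.7 ang 0.1 z 0.0743
```

Request:
{"fn": "move_arm", "kwargs": {"steps": [{"dr":[0,0,0],"dp":[-0.1,0,0.95],"jaw":-1}]}}

```text
time_s: 57.2
tool_pos: [0.4992, 0.3126, 0.085]
orientation: [[0.997, -0.077, -0.0], [-0.077, -0.997, 0.0], [-0.0, -0.0, -1.0]]
contact_force: [0.2, 1.5, 4.0]
width: 0.258
```

Request:
{"fn": "move_arm", "kwargs": {"steps": [{"dr":[0,0,0],"dp":[0,0,0.4],"jaw":-1}]}}

```text
time_s: 57.32
tool_pos: [0.4992, 0.3125, 0.0803]
orientation: [[0.997, -0.077, -0.0], [-0.077, -0.997, 0.0], [-0.0, -0.0, -1.0]]
contact_force: [-0.1, 1.6, 3.7]
width: 0.257
```

```bash
python3 -c "
from h import *
crank();row()"
```

```text
t 57.33 tcp [0.4992 0.3125 0.0803] w 0.257 F [-0.1  1.6  3.7]
[[ 0.997 -0.077 -0.   ]
 [-0.077 -0.997  0.   ]
 [-0.    -0.    -1.   ]]
q [0.433 0.083 1.807 0.    1.251 0.51 ]
x -55.2 y 263.5 z -2.7 ang 92.8 r 55.3  Ftan(resist) 3.7 Frad 0.1
row
n 1112 px [263. 223.] c -0.4 17.6 size 66.1 173.8 ang 0.5 z 0.082
jaw
n 180 px [235. 220.] c 1.3 92.3 size 112.2 29.3 ang 0.6 z 0.0744
```

Request:
{"fn": "move_arm", "kwargs": {"steps": [{"dr":[0,0,0],"dp":[0.03,0,0.3],"jaw":-1}]}}

```text
time_s: 57.5
tool_pos: [0.4995, 0.3125, 0.0777]
orientation: [[0.997, -0.077, -0.0], [-0.077, -0.997, 0.0], [-0.0, -0.0, -1.0]]
contact_force: [-0.8, 2.4, 2.9]
width: 0.258
```

Request:
{"fn": "move_arm", "kwargs": {"steps": [{"dr":[0,0,0],"dp":[0.03,0,0.3],"jaw":-1}]}}

```text
time_s: 57.62
tool_pos: [0.4999, 0.3125, 0.0746]
orientation: [[0.997, -0.077, -0.0], [-0.077, -0.997, 0.0], [-0.0, -0.0, -1.0]]
contact_force: [-0.7, 1.8, 3.6]
width: 0.255
```

Request:
{"fn": "move_arm", "kwargs": {"steps": [{"dr":[0,0,0],"dp":[0.04,0,0.3],"jaw":-1}]}}

```text
time_s: 57.75
tool_pos: [0.5004, 0.3124, 0.0716]
orientation: [[0.997, -0.077, 0.0], [-0.077, -0.997, 0.0], [0.0, -0.0, -1.0]]
contact_force: [0.1, 2.9, 3.7]
width: 0.254
```

Request:
{"fn": "move_arm", "kwargs": {"steps": [{"dr":[0,0,0],"dp":[0.07,0,0.29],"jaw":-1}]}}

```text
time_s: 57.88
tool_pos: [0.5012, 0.3124, 0.0687]
orientation: [[0.997, -0.077, 0.0], [-0.077, -0.997, 0.0], [0.0, -0.0, -1.0]]
contact_force: [0.3, 3.2, 3.6]
width: 0.255
```

Request:
{"fn": "move_arm", "kwargs": {"steps": [{"dr":[0,0,0],"dp":[0.08,0,0.29],"jaw":-1}]}}

```text
time_s: 58.0
tool_pos: [0.502, 0.3123, 0.0658]
orientation: [[0.997, -0.077, 0.0], [-0.077, -0.997, 0.0], [0.0, -0.0, -1.0]]
contact_force: [0.0, 1.8, 2.9]
width: 0.256
```

Request:
{"fn": "move_arm", "kwargs": {"steps": [{"dr":[0,0,0],"dp":[0.1,0,0.28],"jaw":-1}]}}

```text
time_s: 58.12
tool_pos: [0.503, 0.3122, 0.063]
orientation: [[0.997, -0.077, 0.0], [-0.077, -0.997, 0.0], [0.0, -0.0, -1.0]]
contact_force: [0.3, 2.1, 4.6]
width: 0.26
```

```bash
python3 -c "
from h import *
crank();row()"
```

```text
t 58.12 tcp [0.503  0.3122 0.063 ] w 0.26 F [0.3 2.1 4.6]
[[ 0.997 -0.077  0.   ]
 [-0.077 -0.997  0.   ]
 [ 0.    -0.    -1.   ]]
q [ 0.43   0.111  1.81  -0.     1.221  0.507]
x -51.4 y 263.5 z -20.0 ang 111.3 r 55.2  Ftan(resist) 4.2 Frad -1.7
row
n 1068 px [265. 223.] c -0.5 9.1 size 164.4 65.1 ang 90.0 z 0.0821
jaw
n 209 px [236. 223.] c -0.9 91.0 size 27.8 118.0 ang 89.7 z 0.0743
```

Request:
{"fn": "move_arm", "kwargs": {"steps": [{"dr":[0,0,0],"dp":[0.12,0,0.28],"jaw":-1}]}}

```text
time_s: 58.3
tool_pos: [0.5042, 0.3121, 0.0603]
orientation: [[0.997, -0.077, 0.0], [-0.077, -0.997, 0.0], [0.0, -0.0, -1.0]]
contact_force: [-0.5, 2.4, 3.9]
width: 0.253
```

Request:
{"fn": "move_arm", "kwargs": {"steps": [{"dr":[0,0,0],"dp":[0.13,0,0.27],"jaw":-1}]}}

```text
time_s: 58.42
tool_pos: [0.5055, 0.312, 0.0575]
orientation: [[0.997, -0.077, 0.0], [-0.077, -0.997, 0.0], [0.0, -0.0, -1.0]]
contact_force: [0.8, 1.9, 3.8]
width: 0.261
```

Request:
{"fn": "move_arm", "kwargs": {"steps": [{"dr":[0,0,0],"dp":[0.15,0,0.26],"jaw":-1}]}}

```text
time_s: 58.55
tool_pos: [0.507, 0.3119, 0.0549]
orientation: [[0.997, -0.077, 0.0], [-0.077, -0.997, 0.0], [0.0, -0.0, -1.0]]
contact_force: [0.3, 1.2, 4.3]
width: 0.256
```

```bash
python3 -c "
from h import *
crank();row()"
```

```text
t 58.55 tcp [0.507  0.3119 0.0549] w 0.256 F [0.3 1.2 4.3]
[[ 0.997 -0.077  0.   ]
 [-0.077 -0.997  0.   ]
 [ 0.    -0.    -1.   ]]
q [ 0.427  0.128  1.806 -0.     1.207  0.503]
x -47.4 y 263.5 z -28.1 ang 120.7 r 55.1  Ftan(resist) 3.6 Frad -2.4
row
n 1103 px [264. 224.] c -8.9 14.3 size 86.2 176.2 ang 4.4 z 0.0819
jaw
n 205 px [236. 221.] c -1.3 91.9 size 117.6 25.8 ang 0.0 z 0.0745
```

Request:
{"fn": "move_arm", "kwargs": {"steps": [{"dr":[0,0,0],"dp":[0.16,0,0.25],"jaw":-1}]}}

```text
time_s: 58.72
tool_pos: [0.5086, 0.3118, 0.0525]
orientation: [[0.997, -0.077, 0.0], [-0.077, -0.997, 0.0], [0.0, -0.0, -1.0]]
contact_force: [0.6, 2.6, 5.5]
width: 0.257
```

Request:
{"fn": "move_arm", "kwargs": {"steps": [{"dr":[0,0,0],"dp":[0.17,0,0.25],"jaw":-1}]}}

```text
time_s: 58.85
tool_pos: [0.5103, 0.3117, 0.05]
orientation: [[0.997, -0.077, 0.0], [-0.077, -0.997, 0.0], [0.0, -0.0, -1.0]]
contact_force: [0.5, 2.6, 5.2]
width: 0.259
```

Request:
{"fn": "move_arm", "kwargs": {"steps": [{"dr":[0,0,0],"dp":[0.19,0,0.24],"jaw":-1}]}}

```text
time_s: 58.98
tool_pos: [0.5122, 0.3115, 0.0476]
orientation: [[0.997, -0.077, 0.0], [-0.077, -0.997, 0.0], [0.0, -0.0, -1.0]]
contact_force: [0.9, 2.1, 5.7]
width: 0.253
```

```bash
python3 -c "
from h import *
crank();row()"
```

```text
t 58.98 tcp [0.5122 0.3115 0.0476] w 0.253 F [0.9 2.1 5.7]
[[ 0.997 -0.077  0.   ]
 [-0.077 -0.997  0.   ]
 [ 0.    -0.    -1.   ]]
q [ 0.422  0.146  1.799 -0.     1.196  0.499]
x -42.2 y 263.5 z -35.4 ang 130.0 r 55.1  Ftan(resist) 3.9 Frad -4.2
row
n 1064 px [265. 223.] c -0.9 5.8 size 66.5 161.4 ang 1.6 z 0.0821
jaw
n 210 px [236. 223.] c -1.4 89.7 size 27.6 117.3 ang 89.9 z 0.074
```

Request:
{"fn": "move_arm", "kwargs": {"steps": [{"dr":[0,0,0],"dp":[0.2,0,0.22],"jaw":-1}]}}

```text
time_s: 59.15
tool_pos: [0.5142, 0.3113, 0.0455]
orientation: [[0.997, -0.077, 0.0], [-0.077, -0.997, -0.0], [0.0, 0.0, -1.0]]
contact_force: [-0.0, 1.6, 5.6]
width: 0.255
```

Request:
{"fn": "move_arm", "kwargs": {"steps": [{"dr":[0,0,0],"dp":[0.21,0,0.21],"jaw":-1}]}}

```text
time_s: 59.28
tool_pos: [0.5163, 0.3112, 0.0434]
orientation: [[0.997, -0.077, 0.0], [-0.077, -0.997, 0.0], [0.0, -0.0, -1.0]]
contact_force: [0.1, 2.2, 5.9]
width: 0.255
```

Request:
{"fn": "move_arm", "kwargs": {"steps": [{"dr":[0,0,0],"dp":[0.22,0,0.19],"jaw":-1}]}}

```text
time_s: 59.4
tool_pos: [0.5184, 0.311, 0.0415]
orientation: [[0.997, -0.077, -0.0], [-0.077, -0.997, -0.0], [-0.0, 0.0, -1.0]]
contact_force: [-0.6, 2.0, 5.6]
width: 0.259
```

```bash
python3 -c "
from h import *
crank();row()"
```

```text
t 59.4 tcp [0.5184 0.311  0.0415] w 0.259 F [-0.6  2.   5.6]
[[ 0.997 -0.077 -0.   ]
 [-0.077 -0.997 -0.   ]
 [-0.     0.    -1.   ]]
q [ 0.417  0.166  1.789 -0.     1.187  0.494]
x -36.0 y 263.5 z -41.5 ang 139.1 r 55.0  Ftan(resist) 4.2 Frad -3.8
row
n 1055 px [266. 223.] c -0.4 4.9 size 64.7 158.8 ang 0.2 z 0.0819
jaw
n 194 px [237. 221.] c 0.4 89.4 size 114.9 27.7 ang 2.4 z 0.0745
```

Request:
{"fn": "move_arm", "kwargs": {"steps": [{"dr":[0,0,0],"dp":[0.23,0,0.18],"jaw":-1}]}}

```text
time_s: 59.58
tool_pos: [0.5205, 0.3108, 0.0397]
orientation: [[0.997, -0.077, -0.0], [-0.077, -0.997, -0.0], [-0.0, 0.0, -1.0]]
contact_force: [0.0, 2.0, 7.1]
width: 0.252
```

Request:
{"fn": "move_arm", "kwargs": {"steps": [{"dr":[0,0,0],"dp":[0.24,0,0.17],"jaw":-1}]}}

```text
time_s: 59.7
tool_pos: [0.5229, 0.3106, 0.038]
orientation: [[0.997, -0.077, -0.0], [-0.077, -0.997, -0.0], [-0.0, 0.0, -1.0]]
contact_force: [-0.5, 1.9, 6.0]
width: 0.257
```

Request:
{"fn": "move_arm", "kwargs": {"steps": [{"dr":[0,0,0],"dp":[0.25,0,0.15],"jaw":-1}]}}

```text
time_s: 59.82
tool_pos: [0.5253, 0.3105, 0.0364]
orientation: [[0.997, -0.077, -0.001], [-0.077, -0.997, -0.0], [-0.001, 0.0, -1.0]]
contact_force: [-1.1, 3.0, 6.5]
width: 0.255
```

```bash
python3 -c "
from h import *
crank()"
```

```text
t 59.83 tcp [0.5253 0.3105 0.0364] w 0.255 F [-1.1  3.   6.5]
[[ 0.997 -0.077 -0.001]
 [-0.077 -0.997 -0.   ]
 [-0.001  0.    -1.   ]]
q [0.412 0.185 1.777 0.    1.181 0.489]
x -29.1 y 263.5 z -46.6 ang 148.0 r 54.9  Ftan(resist) 4.6 Frad -4.8
```

Request:
{"fn": "move_arm", "kwargs": {"steps": [{"dr":[0,0,0],"dp":[0.26,0,0.14],"jaw":-1}]}}

```text
time_s: 59.95
tool_pos: [0.5277, 0.3103, 0.0349]
orientation: [[0.997, -0.077, -0.001], [-0.077, -0.997, -0.0], [-0.001, 0.0, -1.0]]
contact_force: [-1.1, 2.3, 6.8]
width: 0.257
```

Request:
{"fn": "move_arm", "kwargs": {"steps": [{"dr":[0,0,0],"dp":[0.27,0,0.13],"jaw":-1}]}}

```text
time_s: 60.08
tool_pos: [0.5303, 0.31, 0.0336]
orientation: [[0.997, -0.077, -0.001], [-0.077, -0.997, -0.0], [-0.001, 0.0, -1.0]]
contact_force: [-1.6, 1.1, 6.2]
width: 0.255
```

Request:
{"fn": "move_arm", "kwargs": {"steps": [{"dr":[0,0,0],"dp":[0.27,0,0.11],"jaw":-1}]}}

```text
time_s: 60.2
tool_pos: [0.5323, 0.3099, 0.0326]
orientation: [[0.997, -0.077, -0.003], [-0.077, -0.997, -0.0], [-0.003, 0.001, -1.0]]
contact_force: [-6.4, 1.9, 11.0]
width: 0.257
```

```bash
python3 -c "
from h import *
crank();row()
shot('wrist','w12.png')"
```

```text
t 60.2 tcp [0.5323 0.3099 0.0326] w 0.257 F [-6.4  1.9 11. ]
[[ 0.997 -0.077 -0.003]
 [-0.077 -0.997 -0.   ]
 [-0.003  0.001 -1.   ]]
q [4.060e-01 2.040e-01 1.762e+00 1.000e-03 1.179e+00 4.830e-01]
x -22.0 y 263.4 z -50.4 ang 156.4 r 55.0  Ftan(resist) 10.4 Frad -7.4
row
n 1092 px [265. 223.] c 0.4 11.8 size 173.2 69.1 ang 89.0 z 0.082
jaw
n 210 px [237. 223.] c -0.7 87.5 size 26.5 118.8 ang 89.8 z 0.0745
```

View pics/w12.png

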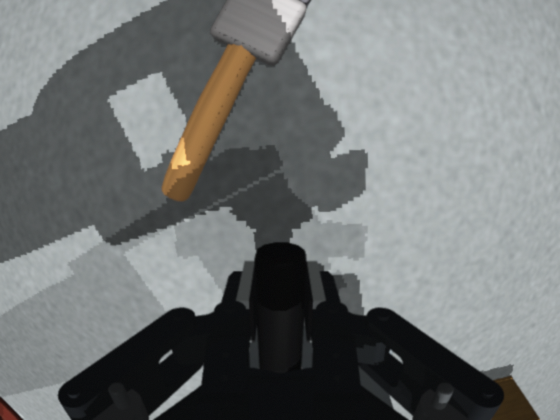

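Request:
{"fn": "move_arm", "kwargs": {"steps": [{"dr":[0,0,0],"dp":[0.1,0,0.03],"jaw":-1},{"dr":[0,0,0],"dp":[0,0,0],"jaw":-1}]}}

```text
time_s: 60.55
tool_pos: [0.5327, 0.3098, 0.0324]
orientation: [[0.997, -0.077, -0.004], [-0.077, -0.997, -0.0], [-0.004, 0.001, -1.0]]
contact_force: [-5.5, 1.3, 11.7]
width: 0.26
```

```bash
python3 -c "
from h import *
crank()"
```

```text
t 60.55 tcp [0.5327 0.3098 0.0324] w 0.26 F [-5.5  1.3 11.7]
[[ 0.997 -0.077 -0.004]
 [-0.077 -0.997 -0.   ]
 [-0.004  0.001 -1.   ]]
q [4.050e-01 2.050e-01 1.761e+00 1.000e-03 1.180e+00 4.820e-01]
x -21.6 y 263.5 z -50.6 ang 156.8 r 55.0  Ftan(resist) 9.8 Frad -8.6
```

Request:
{"fn": "move_arm", "kwargs": {"steps": [{"dr":[0,0,0],"dp":[0.2,0,0],"jaw":-1},{"dr":[0,0,0],"dp":[0,0,0],"jaw":-1}]}}

```text
time_s: 60.8
tool_pos: [0.5336, 0.3098, 0.0321]
orientation: [[0.997, -0.077, -0.007], [-0.077, -0.997, -0.001], [-0.007, 0.001, -1.0]]
contact_force: [-8.3, 2.6, 10.6]
width: 0.257
```

```bash
python3 -c "
from h import *
crank()"
```

```text
t 60.8 tcp [0.5336 0.3098 0.0321] w 0.257 F [-8.3  2.6 10.6]
[[ 0.997 -0.077 -0.007]
 [-0.077 -0.997 -0.001]
 [-0.007  0.001 -1.   ]]
q [0.404 0.209 1.757 0.002 1.182 0.481]
x -20.7 y 263.5 z -50.9 ang 157.8 r 55.0  Ftan(resist) 11.9 Frad -6.6
```

Request:
{"fn": "move_arm", "kwargs": {"steps": [{"dr":[0,0,0],"dp":[0.15,0,0],"jaw":-1},{"dr":[0,0,0],"dp":[0,0,0],"jaw":-1}]}}

```text
time_s: 61.05
tool_pos: [0.5342, 0.3097, 0.0318]
orientation: [[0.997, -0.077, -0.009], [-0.077, -0.997, -0.001], [-0.009, 0.001, -1.0]]
contact_force: [-11.3, 2.3, 12.0]
width: 0.254
```

Request:
{"fn": "move_arm", "kwargs": {"steps": [{"dr":[0,0,0],"dp":[0,0,0],"jaw":0.5},{"dr":[0,0,0],"dp":[0,0,0],"jaw":0.5},{"dr":[0,0,0],"dp":[0,0,0],"jaw":0.5},{"dr":[0,0,0],"dp":[0,0,-4],"jaw":0.5},{"dr":[0,0,0],"dp":[0,0,-5],"jaw":0.5},{"dr":[0,0,0],"dp":[0,0,-5],"jaw":0.5},{"dr":[0,0,0],"dp":[0,0,-5],"jaw":0.5},{"dr":[0,0,0],"dp":[0,0,-5],"jaw":0.5},{"dr":[0,0,0],"dp":[0,0,-5],"jaw":0.5},{"dr":[0,0,0],"dp":[0,0,0],"jaw":0.5}]}}

```text
time_s: 62.3
tool_pos: [0.5399, 0.31, 0.3286]
orientation: [[0.997, -0.077, 0.01], [-0.077, -0.997, 0.004], [0.009, -0.004, -1.0]]
contact_force: [0.6, 0.0, -0.5]
width: 0.75
```

Request:
{"fn": "move_arm", "kwargs": {"steps": [{"dr":[0,0,0],"dp":[-5,3,-2],"jaw":0.5},{"dr":[0,0,0],"dp":[-5,3,0],"jaw":0.5},{"dr":[0,0,0],"dp":[0,0,0],"jaw":0.5},{"dr":[0,0,0],"dp":[0,0,0],"jaw":0.5},{"dr":[0,0,0],"dp":[0,0,0],"jaw":0.5}]}}

```text
time_s: 62.92
tool_pos: [0.4343, 0.2575, 0.3415]
orientation: [[0.997, -0.077, -0.001], [-0.077, -0.997, -0.001], [-0.001, 0.001, -1.0]]
contact_force: [0.9, 0.2, 0.5]
width: 0.749
```

```bash
python3 - <<'E'
from h import *
st(); row()
im,d=shot('wrist'); P=cloud('wrist',d)
print('wrist row');blob(pf(P),.077,.095,(-.06,.06),(-.075,.14),60);print('jaw');blob(pf(P),.07,.0765,(-.07,.07),(.05,.15),60);print('tab');blob(pf(P),.1,.12,(-.06,.06),(-.12,-.05),30)
im,d=shot('top'); P=cloud('top',d); Q=pf(P)
print('tab');blob(Q,.1,.12,(-.06,.06),(-.12,-.05),30)
m=(Q[...,2]>.077)&(abs(Q[...,0])<.06)&(Q[...,2]<.092)&(Q[...,1]>-.072)&(Q[...,1]<.073)
K=Q[m]*1000
for k in range(4):
    y0=-75+38*k; J=K[(K[:,1]>y0+6)&(K[:,1]<y0+32)]; print(k,np.round(np.percentile(J[:,0],[3,97]),1),np.round(np.median(J[:,2]),1))
cv2.imwrite('pics/fin.png',cv2.resize(cv2.cvtColor(im,cv2.COLOR_RGB2BGR)[140:300,110:450],None,fx=2.3,fy=2.3,interpolation=cv2.INTER_CUBIC))
print('others');blob(P,.01,.2,(.3,.8),(-.5,-.12),60)
E
```

```text
t 62.92 tcp [0.4343 0.2575 0.3415] w 0.749 F [0.9 0.2 0.5]
[[ 0.997 -0.077 -0.001]
 [-0.077 -0.997 -0.001]
 [-0.001  0.001 -1.   ]]
q [ 0.388 -0.279  1.705 -0.     1.717  0.465]
row
n 1094 px [265. 223.] c 0.2 12.1 size 80.7 175.9 ang 4.1 z 0.082
jaw
n 205 px [237. 223.] c -1.6 88.6 size 117.2 25.1 ang 0.1 z 0.0744
wrist row
n 1552 px [348. 286.] c -0.3 0.8 size 150.9 65.1 ang 89.8 z 0.0813
jaw
n 1261 px [357. 244.] c 0.3 79.5 size 118.7 44.4 ang 1.0 z 0.0748
tab
n 273 px [345. 347.] c -8.2 -86.2 size 33.4 23.0 ang 0.4 z 0.1104
tab
n 129 px [296. 224.] c -0.9 -86.9 size 21.5 48.5 ang 88.7 z 0.111
0 [-31.7  29.9] 82.1
1 [-30.9  29. ] 82.7
2 [-30.2  29. ] 82.0
3 [-32.   30.1] 81.8
others
n 392 px [328. 171.] c 693.3 -145.6 size 51.3 60.5 ang 89.1 z 0.1092
n 286 px [432. 244.] c 465.7 -461.8 size 37.7 65.4 ang 13.6 z 0.0378
n 282 px [337. 267.] c 402.8 -165.9 size 63.7 38.1 ang 35.8 z 0.0381
```

View pics/fin.png

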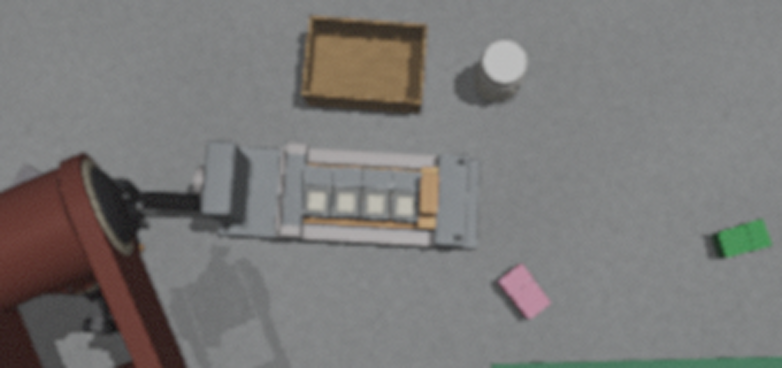

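```bash
python3 -c "
from bench import r
print(r.finish_job())"
```

```text
the job is handed in; nothing more can be done
None
```

The job is handed in at about 63 s on the robot's clock. The cradle is turned and seated, all four grey cartons are on its plate, and the row is clamped; no verdict was reported.

**What I did:**
- I lifted the cradle by its tab, turned it half a turn and seated it with the back board at the fixed jaw.
- I laid the four grey cartons in one row across the plate and left the pink and green look-alikes alone.
- I turned the crank about 1.4 turns. The resistance at the handle was about 4 N while closing and rose to about 15 N at the end. I then let go and moved the arm clear.

**Last checks:**
- **Row:** it is about 151 mm long, with no gap to be seen to the board or the jaw. All carton tops are at about 82 mm. By the top camera each carton sits within about 1 mm of the middle of the plate's width, and the row is square to the press within about 0.5°.
- **Cradle:** the tab is at the fixed-jaw end, pushed up against the jaw within its play.
- **Bystanders:** the glue and the card tray look unmoved in the last top view. The arm hid most of the brush there; it was last clearly seen just before clamping, lying clear of the press, and the gripper never touched it.

**What disagreed:**
- The open finger ends stand about 33 mm behind the stated TCP, not 13 mm. My first grasp of the second carton therefore closed above it without moving it, and I redid it lower down.
- For the same reason the cradle and the first carton were gripped only near their tops, but both held.

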